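Charge the resonance tubes with brass slugs

ROBOT

A 6-joint arm with a two-finger parallel gripper is mounted at the origin on the work surface. World frame = base frame: x ahead of the robot, y to its left, z up, the work surface at z = 0. Lengths are in mm, angles in rad, forces in N, time in s.
With the tool pointing down it reaches from about 300 to 950 mm from the base axis. Payload 3.1 kg.
Tool frame: the origin (TCP) lies between the finger pads; the fingertips stand 14 mm ahead of it and the grasp point (between the pads) lies 5 mm behind it; z points along the fingers, y is the direction in which the jaws open and shut (so a half turn about z gives the same grasp; the last joint's range is limited). The gripper opens to 85 mm and grips with 20 to 120 N. Pads are 22 mm wide; open, the fingers measure 114 mm over their backs; the gripper's body (76 mm by 85 mm) begins 54 mm behind the grasp point. The pads swing forward as they close: fully open they stand 13 mm farther back than shut.
Start: joints at [-1.311, 0.308, 1.634, -0, 1.2, -0.07], TCP at [202.382, -591.332, 245.272] pointing down, gripper open.
Joint ranges: [-3.06, 3.06], [-0.79, 1.96], [0.05, 2.63], [-1.19, 4.34], [0.05, 2.64], [-2.94, 2.94]. Speed limits (rad/s): [2.79, 2.79, 3.14, 3.14, 3.14, 3.14].

INTERFACE

Orientations are given as a 3x3 rotation matrix whose columns are the frame's x, y, z axes.
In Python, from workcell import env gives the robot as it stands. The module is installed in compiled form; this text tells all that it offers.
- The arm moves only by the tool jog_arm, never from a script. Its argument "deltas" is a list of rows, each a list of 7 numbers: the closure in counts, from 0 (fully open) to 255 (shut), then the shift along the tool's x, y, z in cm, then the turn, a rotation vector about the tool's x, y, z in rad. In form: [[hand, x, y, z, ax, ay, az], ...]. A call has 1 to 20 rows; each row shifts and turns the pose as measured when the row begins, along the tool's axes as they then stand; what a row does not reach is not made up. A row lasts 1/12 s, in which the tool goes at most 41.7 mm and 7.16 degrees, less where a joint would pass 70% of its speed; a pose out of reach is approached as far as the arm can. A call with a gripper value outside its range is refused whole. The fingers move at their own pace and stop on an object; "grip_force" is the grip in N (left out, the last holds). Time passes only in rows, so rows that do not move let the fingers close. It gives the time, the measured TCP pose, the force and the opening at its end, in the units of the state.
- env.state(): the state, without advancing time (a new reading comes with each control period).
- env.capture(name): name is "scene" or "top" or "wrist"; returns the picture (384x512x3 uint8, red, green, blue); there is no depth.
- env.camera_model(name): a dict with "vertical_fov" (degrees; the focal length in pixels is half the picture's height over the tangent of half this angle, whatever the lens; pixels are square), "cx", "cy" (the principal point, pixels), "k1" (the pictures are not rectified: a ray, as slopes to the right and down, at radius r is drawn at 1 + k1 r^2 times it, then the intrinsics apply), "rvec" (rotation vector, rad) and "tvec" (3), from world to camera coordinates, as OpenCV has them. Camera axes: x right, y down, z forward; pixel columns grow to the right and rows downward; lengths in mm; the calibration is good to about 2 mm. A picture is of the moment at which its call begins: read the wrist's pose just before it. camera_model takes no time and is no camera call; for the wrist camera it gives the pose at the moment of the call.
- env.sign_off(): hands the job in, once; it reports no verdict.
The state is a dict: "t": time; "joints": joint angles; "dq": joint speeds; "joint_torque": joint torques, N m; "position": TCP position; "tool_rot": TCP orientation; "contact_force": force on the tool from outside, world axes, zero at the start; "torque": the same for the moment, N m; "finger_gap": finger opening in mm.
Only numpy, scipy, OpenCV 4.12 (cv2) and the standard library are available. Lean on these libraries where they do the work, as an engineer would, in place of code of your own. Each camera call takes 0.05 s, during which the arm holds its last target.

TASK

Working from the left tube to the right, slide the carrier until the tube stands under the funnel's spout and pour the slugs of the matching scoop (left scoop for the left tube, middle for middle, right for right) through the funnel into it; a scoop that is empty needs nothing, and any slug that goes astray is to be put through the funnel into its own tube before the next tube's turn. Stand every scoop back upright on the iron shelf behind the brass gate, and at the end slide the carrier fully over to its right-hand stop, clear of the funnel. Leave the other things where they are.

Things in the scene. Friction and masses are not known exactly. Their poses are not given: they have to be found in the camera images.
- shelf: fixed cast-iron shelf slab on the left of the table: top face 30 above the table, 270 deep (x) by 380 wide (y), with raised lips 42 high at both sides and the back and a low brass gate, 59 high, along its front (-x) edge. Origin at the centre of its underside, z up. Sizes in mm.
- scoop_left: the left one of three alike tin scoops on the shelf (left = +y). Origin at the centre of its underside; open pouring lip towards its own -x. 94 long (x), 48 wide (y), walls 28 high, floor 3 thick; the lip rises at 15 degrees to 9 above the underside at x = -47. At the back a wooden grip block 14 (x) by 26 (y), top 82 above the underside, centred at x = +52. 120 g. Sizes in mm.
- scoop_middle: the middle one of three alike tin scoops on the shelf (left = +y). Origin at the centre of its underside; open pouring lip towards its own -x. 94 long (x), 48 wide (y), walls 28 high, floor 3 thick; the lip rises at 15 degrees to 9 above the underside at x = -47. At the back a wooden grip block 14 (x) by 26 (y), top 82 above the underside, centred at x = +52. 120 g. Sizes in mm.
- scoop_right: the right one of three alike tin scoops on the shelf (left = +y). Origin at the centre of its underside; open pouring lip towards its own -x. 94 long (x), 48 wide (y), walls 28 high, floor 3 thick; the lip rises at 15 degrees to 9 above the underside at x = -47. At the back a wooden grip block 14 (x) by 26 (y), top 82 above the underside, centred at x = +52. 120 g. Sizes in mm.
- slug_left1: brass slug, a short cylinder 14 across and 14 long, axis along its z, 18 g, origin at its centre; starts in the left scoop (may be absent) Sizes in mm.
- slug_left2: brass slug, a short cylinder 14 across and 14 long, axis along its z, 18 g, origin at its centre; starts in the left scoop (may be absent) Sizes in mm.
- slug_left3: brass slug, a short cylinder 14 across and 14 long, axis along its z, 18 g, origin at its centre; starts in the left scoop (may be absent) Sizes in mm.
- slug_middle1: brass slug, a short cylinder 14 across and 14 long, axis along its z, 18 g, origin at its centre; starts in the middle scoop (may be absent) Sizes in mm.
- slug_middle2: brass slug, a short cylinder 14 across and 14 long, axis along its z, 18 g, origin at its centre; starts in the middle scoop (may be absent) Sizes in mm.
- slug_middle3: brass slug, a short cylinder 14 across and 14 long, axis along its z, 18 g, origin at its centre; starts in the middle scoop (may be absent) Sizes in mm.
- slug_right1: brass slug, a short cylinder 14 across and 14 long, axis along its z, 18 g, origin at its centre; starts in the right scoop (may be absent) Sizes in mm.
- slug_right2: brass slug, a short cylinder 14 across and 14 long, axis along its z, 18 g, origin at its centre; starts in the right scoop (may be absent) Sizes in mm.
- slug_right3: brass slug, a short cylinder 14 across and 14 long, axis along its z, 18 g, origin at its centre; starts in the right scoop (may be absent) Sizes in mm.
- funnel_spout (a point): centre of the lower end of the spout (40 outside, 34 inside) of the fixed tin funnel, an old ear trumpet, 130 above the table; a tube must stand under it. The round mouth, 124 across, is 70 higher on the same axis (200 above the table); the cone starts 20 above the spout's end. An 18 thick steel post, 227 tall, carries it, 130 behind (+x). Sizes in mm.
- tube_left (a point): centre of the open top of the left one of three glass tubes fixed on the carrier (left = +y): 41 inside, 47 outside, top 121 above the table, inner floor 71 below the top. Moves with the carrier. Sizes in mm.
- tube_middle (a point): centre of the open top of the middle one of three glass tubes fixed on the carrier (left = +y): 41 inside, 47 outside, top 121 above the table, inner floor 71 below the top. Moves with the carrier. Sizes in mm.
- tube_right (a point): centre of the open top of the right one of three glass tubes fixed on the carrier (left = +y): 41 inside, 47 outside, top 121 above the table, inner floor 71 below the top. Moves with the carrier. Sizes in mm.
- handle (a point): top centre of the carrier's brass handle post, 18 diameter, 54 tall, top 99 above the table, 150 nearer the robot than the carrier's middle. Axes: x away from the robot, y to the left (slide_y). The carrier slides freely in both x (50 nearer to 40 farther than mid) and y, does not turn, and stays where it is left (about 2 N friction). Sizes in mm.
- slide_y (a joint): position of the cross slide, m, grows to the left (+y of the station), from -0.150 (right-hand stop) to 0.065; stays where it is left, about 2 N friction
- pillar: cracked white ceramic insulator pillar, 36 across and 55 tall, standing on the shelf; origin under its foot; a bystander Sizes in mm.
- pitch_pipe: brass pitch pipe, 70 long, 16 thick, lying at the back of the shelf; origin under its middle; a bystander Sizes in mm.
- tuning_fork: steel tuning fork lying on the table, about 150 long; origin on its underside near the yoke; a bystander Sizes in mm.
- mallet: rubber-headed mallet lying on the table, about 175 long; origin on the table under its middle; a bystander Sizes in mm.
- tin: small open tin cup, 64 across, 50 tall; origin under its foot; a bystander Sizes in mm.
Things that resemble listed ones, but are neither listed nor needed, are in the scene too. Leave any purple look-alike of the scoop_right alone.

How it is judged:
By the outcome, as a careful person would: the job done as asked, in the order asked, and still so for the second after the job is handed in, with the robot touching nothing.
Of slug_left1, slug_left2, slug_left3, slug_middle1, slug_middle2, slug_middle3, slug_right1, slug_right2, slug_right3 only 4 to 7 are there at a start; the rules pass over those that are not, and their reading is None.
At some moment in a run one of scoop_left, scoop_middle, scoop_right may be knocked a few centimetres aside while the robot is not near it.
It also fails if it takes over 210 s, if anything falls off the work surface, if the arm or the gripper's body presses on something with over 40 N, if the wrist force passes 120 N, or if a joint passes its speed limit or range.

## Working session

There is one attempt and no reset: what is moved stays moved. The work goes in short steps, Python scripts to look and compute and a tool call to move; the robot and the scene stay as the last step left them, time stands still between calls to the robot, and variables do not carry over. Pictures are saved under pics/ and viewed, and the job is handed in when it is done.

Besides the shell and the picture viewer there is one more tool, called after "Call:" in YAML: its name, and indented under it one key for each argument. jog_arm: Moves the arm, as the interface text tells. Its arguments: {"type":"object","properties":{"deltas":{"type":"array","items":{"type":"array","items":{"type":"number"}}},"grip_force":{"type":"number"}},"required":["deltas"]}

```bash
mkdir -p pics; ls; python3 - <<'E'
from workcell import env
import cv2
print(env.state())
for n in("scene","top","wrist"):
    m=env.camera_model(n);print(n,m)
    cv2.imwrite(f"pics/{n}0.png",cv2.resize(env.capture(n)[:,:,::-1],None,fx=1.5,fy=1.5,interpolation=cv2.INTER_CUBIC))
E
```

```text
pics
{'t': 0.0, 'joints': array([-1.31070708e+00,  3.09018365e-01,  1.63520347e+00, -3.13749793e-05,
        1.19968683e+00, -6.97057604e-02]), 'dq': array([-0.00033447,  0.00115117, -0.00031392,  0.00121009,  0.00043587,
        0.00130561]), 'joint_torque': array([ 9.67576998e-04, -4.15250802e+01, -2.76666927e+01, -2.49482819e-04,
        1.02060524e-02, -1.13915866e-05]), 'position': array([ 202.16299083, -590.56036624,  244.03065612]), 'tool_rot': array([[ 9.46105096e-01,  3.23859164e-01, -6.23855522e-04],
       [ 3.23859738e-01, -9.46102476e-01,  2.23059225e-03],
       [ 1.32166487e-04, -2.31241638e-03, -9.99997318e-01]]), 'contact_force': array([-0.34925651, -0.61188802, -0.82314497]), 'torque': array([-0.03670631,  0.03758107, -0.00435924]), 'finger_gap': 85.13566621993638}
scene {'vertical_fov': 55.952411780826026, 'cx': 258.8582913181209, 'cy': 203.75182533536633, 'k1': -0.01055446222701306, 'rvec': array([ 1.16941689,  2.17407836, -1.07551218]), 'tvec': array([ 194.39669765, -219.13330736, 1277.98583354])}
top {'vertical_fov': 43.062335411626385, 'cx': 260.1646662904349, 'cy': 191.4596569758866, 'k1': -0.14733560181965485, 'rvec': array([ 2.11723954, -2.16231783,  0.18003904]), 'tvec': array([ 117.06581885,  567.94600241, 1125.72204051])}
wrist {'vertical_fov': 60.12439772898502, 'cx': 259.70597318903066, 'cy': 188.09560664348928, 'k1': -0.0381614477816767, 'rvec': array([-2.3287118 ,  1.66638907,  0.27654333]), 'tvec': array([-623.26892971,  -40.18695827,  380.90317762])}
```

View pics/scene0.png

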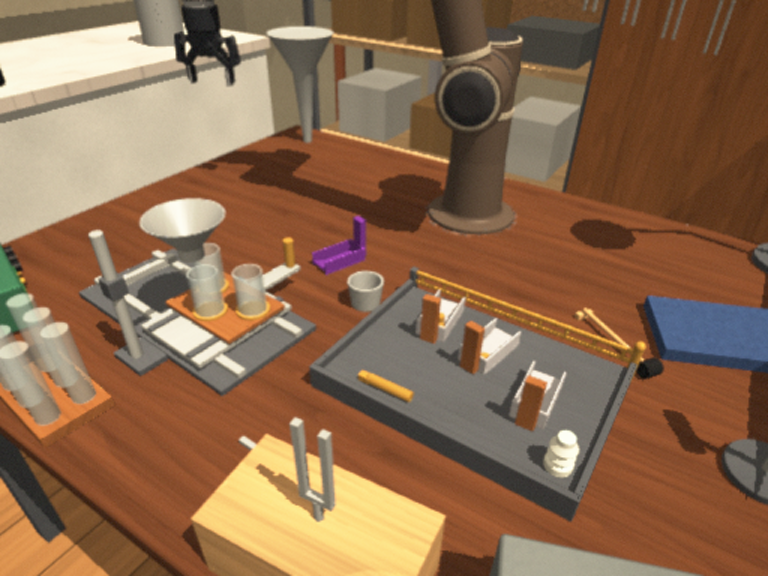

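View pics/top0.png

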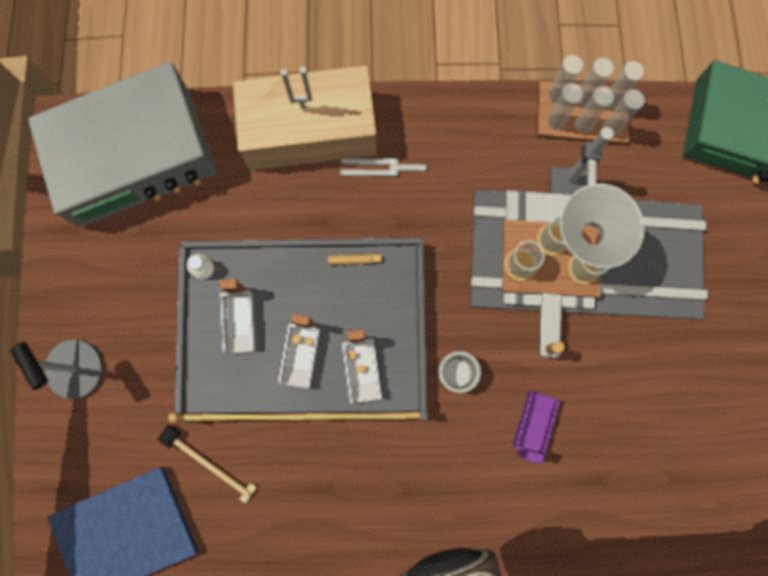

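View pics/wrist0.png

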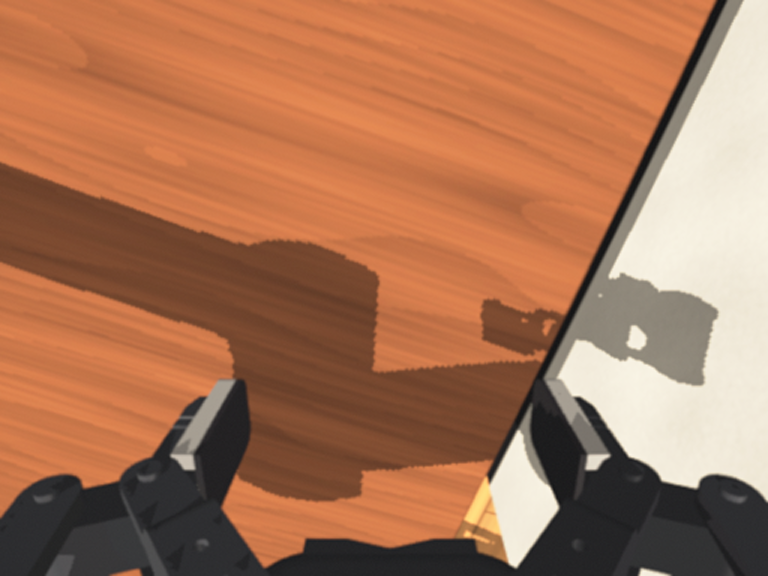

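```bash
cat > h.py <<'E'
from workcell import env
import numpy as np, cv2
H,W=384,512
def und(m,px):
    f=H/2/np.tan(np.radians(m['vertical_fov'])/2)
    K=np.array([[f,0,m['cx']],[0,f,m['cy']],[0,0,1]])
    p=cv2.undistortPoints(np.array([[px]],float),K,np.array([m['k1'],0,0,0]))
    return p[0,0],K
def back(n,px,z,m=None):
    m=m or env.camera_model(n); p,K=und(m,px)
    R=cv2.Rodrigues(np.array(m['rvec']))[0]; t=np.array(m['tvec'])
    c=-R.T@t; d=R.T@np.array([p[0],p[1],1]); return c+d*(z-c[2])/d[2]
def proj(n,P,m=None):
    m=m or env.camera_model(n)
    f=H/2/np.tan(np.radians(m['vertical_fov'])/2)
    K=np.array([[f,0,m['cx']],[0,f,m['cy']],[0,0,1]])
    return cv2.projectPoints(np.array(P,float).reshape(-1,1,3),np.array(m['rvec']),np.array(m['tvec']),K,np.array([m['k1'],0,0,0]))[0][:,0]
def crop(n,x0,y0,x1,y1,s,name,img=None):
    im=env.capture(n) if img is None else img
    cv2.imwrite(f"pics/{name}.png",cv2.resize(im[y0:y1,x0:x1,::-1],None,fx=s,fy=s,interpolation=cv2.INTER_CUBIC)); return im
def st():
    s=env.state(); print(round(s['t'],2),s['position'].round(1),s['contact_force'].round(1),round(s['finger_gap'],1)); print(s['tool_rot'].round(3).tolist()); return s
E
python3 - <<'E'
from h import *
im=crop("top",115,155,290,285,4.5,"t1a")
crop("top",310,100,480,240,4.5,"t1b",im)
im=crop("scene",200,170,430,345,3.4,"s1a")
crop("scene",50,120,240,260,4,"s1b",im)
E
```

```text
(no output)
```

View pics/t1a.png

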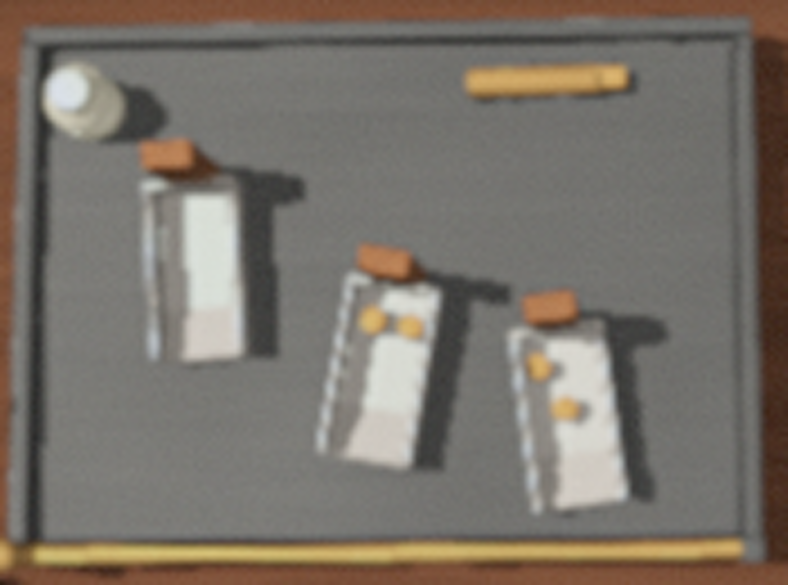

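View pics/t1b.png

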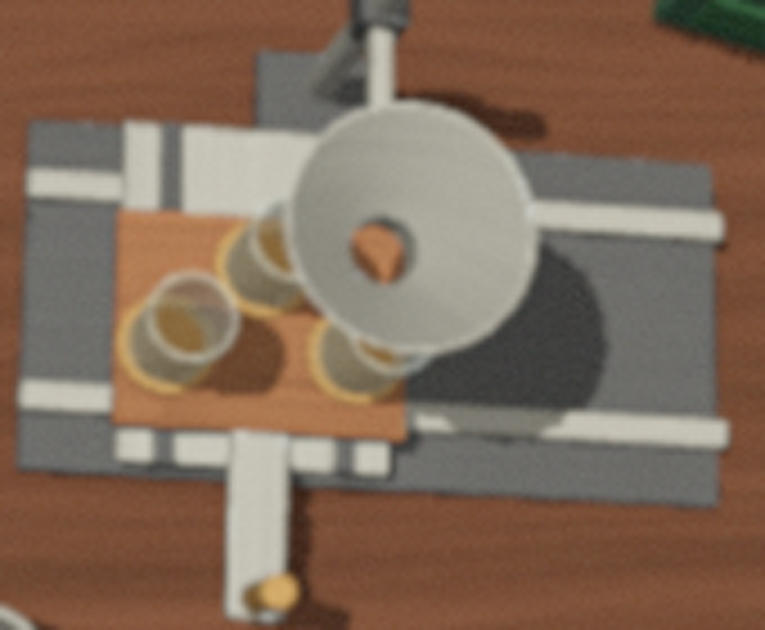

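View pics/s1a.png

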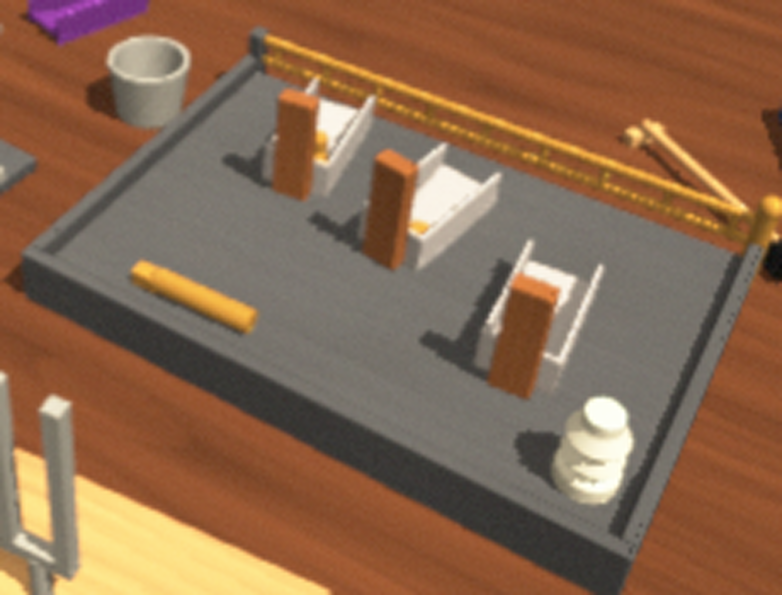

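View pics/s1b.png

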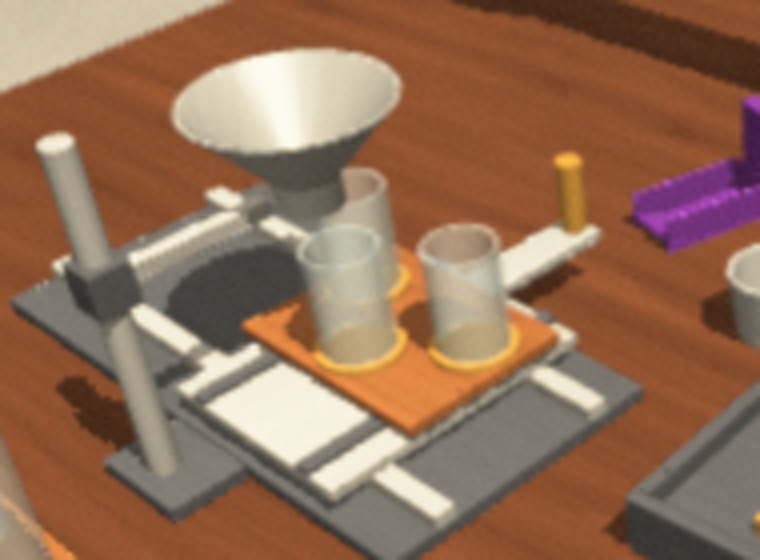

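```bash
python3 - <<'E'
from h import *
T=lambda x,y,z,o=(115,155):print((x,y),back("top",(x/4.5+o[0],y/4.5+o[1]),z).round(1))
o=(310,100)
print("funnel mouth");T(415,226,200,o)
print("spout top");T(383,250,150,o);
print("left tube rim");T(194,317,121,o)
print("handle");T(280,592,99,o)
print("orange corners z45");[T(*p,45,o) for p in((118,210),(112,424),(405,441))]
print("grips (z 112)");[T(*p,112) for p in((167,155),(387,261),(550,308))]
print("lips L"); [T(*p,39) for p in((155,360),(243,357))]
print("lips M"); [T(*p,39) for p in((322,455),(412,467))]
print("lips R"); [T(*p,39) for p in((538,510),(627,500))]
print("shelf corners 42");[T(*p,42) for p in((25,33),(750,25))]
# scene checks
S=lambda x,y,z:print((x,y),back("scene",(x/4+50,y/4+120),z).round(1))
print("scene handle, mouth, tubes L M R");S(568,160,99);S(287,105,200);S(460,246,121);S(341,246,121)
S2=lambda x,y,z:print((x,y),back("scene",(x/3.4+200,y/3.4+170),z).round(1))
print("grips");S2(533,289,112);S2(396,164,112);S2(298,103,112)
E
```

```text
funnel mouth
(415, 226) [ 628.6 -200.8  200. ]
spout top
(383, 250) [ 628.8 -199.2  150. ]
left tube rim
(194, 317) [ 602.2 -107.4  121. ]
handle
(280, 592) [ 463.3 -148.9   99. ]
orange corners z45
(118, 210) [678.2 -84.4  45. ]
(112, 424) [559.9 -75.3  45. ]
(405, 441) [ 547.2 -235.3   45. ]
grips (z 112)
(167, 155) [569.3 352.4 112. ]
(387, 261) [513.  240.2 112. ]
(550, 308) [487.7 158.7 112. ]
lips L
(155, 360) [470.8 373.6  39. ]
(243, 357) [471.7 326.   39. ]
lips M
(322, 455) [419.  283.7  39. ]
(412, 467) [411.9 235.9  39. ]
lips R
(538, 510) [388.1 169.6  39. ]
(627, 500) [392.4 122.7  39. ]
shelf corners 42
(25, 33) [650.9 448.   42. ]
(750, 25) [646.3  50.9  42. ]
scene handle, mouth, tubes L M R
(568, 160) [ 467.6 -143.8   99. ]
(287, 105) [ 638.3 -187.9  200. ]
(460, 246) [ 606.2 -101.8  121. ]
(341, 246) [ 645.  -157.9  121. ]
grips
(533, 289) [576.1 353.9 112. ]
(396, 164) [519.8 244.6 112. ]
(298, 103) [498.4 163.8 112. ]
```

Call:
jog_arm:
  deltas:
    - [0, 2.4, -2.0, 0.5, 0, 0, 0]
    - [0, 2.4, -2.0, 0.5, 0, 0, 0]
    - [0, 2.4, -2.0, 0.5, 0, 0, 0]
    - [0, 2.4, -2.0, 0.5, 0, 0, 0]
    - [0, 2.4, -2.0, 0.5, 0, 0, 0]
    - [0, 2.4, -2.0, 0.5, 0, 0, 0]
    - [0, 2.4, -2.0, 0.5, 0, 0, 0]
    - [0, 2.4, -2.0, 0.5, 0, 0, 0]
    - [0, 2.4, -2.0, 0.5, 0, 0, 0]
    - [0, 2.4, -2.0, 0.5, 0, 0, 0]
    - [0, 2.4, -2.0, 0.5, 0, 0, 0]
    - [0, 2.4, -2.0, 0.5, 0, 0, 0]

```text
t: 1.25
position: [402.1, -265.2, 181.8]
tool_rot: [[0.95, 0.312, 0.002], [0.312, -0.95, -0.008], [-0.001, 0.008, -1.0]]
contact_force: [0.6, 0.5, 0.2]
finger_gap: 85.5
```

Call:
jog_arm:
  deltas:
    - [0, 0, 0, 0, 0, 0, -0.124]
    - [0, 0, 0, 0, 0, 0, -0.124]
    - [0, 0, 0, 0, 0, 0, -0.124]
    - [0, 0, 0, 0, 0, 0, -0.124]
    - [0, 0, 0, 0, 0, 0, -0.124]
    - [0, 0, 0, 0, 0, 0, -0.124]
    - [0, 0, 0, 0, 0, 0, -0.124]
    - [0, 0, 0, 0, 0, 0, -0.124]
    - [0, 0, 0, 0, 0, 0, -0.124]
    - [0, 0, 0, 0, 0, 0, -0.124]

```text
t: 2.08
position: [404.4, -255.5, 179.8]
tool_rot: [[-0.001, 1.0, 0.0], [1.0, 0.001, -0.003], [-0.003, 0.0, -1.0]]
contact_force: [0.3, -0.2, 0.9]
finger_gap: 85.5
```

```bash
cat >> h.py <<'E'
def to(P,yaw=None,R=None):
    "tool-frame shift (cm) and turn (rad) to get TCP to P; yaw = angle of tool x in world, tool down (deg)"
    s=env.state(); r=s['tool_rot']
    d=r.T@(np.array(P)-s['position'])/10
    if yaw is not None:
        c,n=np.cos(np.radians(yaw)),np.sin(np.radians(yaw)); R=np.array([[c,n,0],[n,-c,0],[0,0,-1]])
    w=cv2.Rodrigues(r.T@R)[0].ravel() if R is not None else np.zeros(3)
    print("shift cm",d.round(2),"turn",w.round(3))
E
python3 -c "
from h import *
print(st()['joints'].round(3)); to((463,-149,150),90)"
```

```text
2.08 [ 404.4 -255.5  179.8] [ 0.3 -0.2  0.9] 85.5
[[-0.001, 1.0, 0.0], [1.0, 0.001, -0.003], [-0.003, 0.0, -1.0]]
[-0.653  0.102  2.028 -0.003  1.009 -0.653]
shift cm [10.65  5.87  2.95] turn [0.    0.003 0.001]
```

Call:
jog_arm:
  deltas:
    - [0, 2.7, 1.5, 0.7, 0, 0, 0.02]
    - [0, 2.7, 1.5, 0.7, 0, 0, 0.02]
    - [0, 2.7, 1.5, 0.7, 0, 0, 0.02]
    - [0, 2.5, 1.4, 0.7, 0, 0, 0.02]
    - [0, 0, 0, 0, 0, 0, 0]
    - [0, 0, 0, 0, 0, 0, 0]

```text
t: 2.58
position: [469.3, -149.8, 151.8]
tool_rot: [[0.08, 0.997, 0.004], [0.997, -0.08, -0.007], [-0.007, 0.005, -1.0]]
contact_force: [-0.1, -0.0, -0.6]
finger_gap: 85.3
```

```bash
python3 -c "
from h import *
st(); to((463,-149,86),85.5)
crop('wrist',0,0,512,384,1.5,'w1'); m=env.camera_model('wrist'); np.save('m1.npy',m,allow_pickle=True)"
```

```text
2.58 [ 469.3 -149.8  151.8] [-0.1 -0.  -0.6] 85.3
[[0.08, 0.997, 0.004], [0.997, -0.08, -0.007], [-0.007, 0.005, -1.0]]
shift cm [ 0.08 -0.67  6.57] turn [ 0.005  0.007 -0.002]
```

View pics/w1.png

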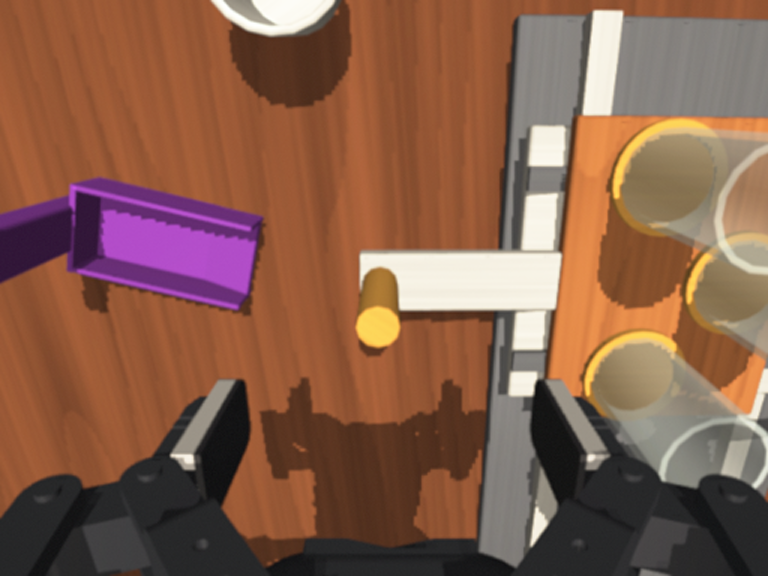

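```bash
python3 -c "
from h import *
m=np.load('m1.npy',allow_pickle=True).item()
b=lambda x,y,z:print((x,y),back('wrist',(x/1.5,y/1.5),z,m).round(1))
b(378,327,99)
print('rings');b(670,178,49);b(633,372,49)
b(755,283,49)
print('edge');b(518,17,10);b(482,540,10)
print('orange');b(577,115,45);b(560,300,45)
print('handle bar');b(362,250,45);b(360,312,45);b(558,252,45);b(556,308,45)
"
```

```text
(378, 327) [ 465.2 -146.8   99. ]
rings
(670, 178) [ 604.5 -105.6   49. ]
(633, 372) [ 595.  -207.1   49. ]
(755, 283) [ 653.9 -161.8   49. ]
edge
(518, 17) [543.4 -27.3  10. ]
(482, 540) [ 518.8 -358.5   10. ]
orange
(577, 115) [561.2 -74.5  45. ]
(560, 300) [ 555.8 -164.1   45. ]
handle bar
(362, 250) [ 458.  -129.4   45. ]
(360, 312) [ 453.7 -161.9   45. ]
(558, 252) [ 554.  -138.5   45. ]
(556, 308) [ 553.9 -168.3   45. ]
```

Call:
jog_arm:
  deltas:
    - [0, 0.1, -0.4, 2.3, 0, 0, 0]
    - [0, 0, 0, 2.3, 0, 0, 0]
    - [0, 0, 0, 1.9, 0, 0, 0]
    - [0, 0, 0, 0, 0, 0, 0]
    - [160, 0, 0, 0, 0, 0, 0]
    - [220, 0, 0, 0, 0, 0, 0]
    - [255, 0, 0, 0, 0, 0, 0]
    - [255, 0, 0, 0, 0, 0, 0]
    - [255, 0, 0, 0, 0, 0, 0]
    - [255, 0, 0, 0, 0, 0, 0]
  grip_force: 40

```text
t: 3.47
position: [467.8, -157.2, 92.6]
tool_rot: [[0.087, 0.996, 0.014], [0.996, -0.086, -0.013], [-0.012, 0.015, -1.0]]
contact_force: [-0.7, 0.8, -5.5]
finger_gap: 16.4
```

```bash
python3 -c "
from h import *
s=st(); print(s['joints'].round(3), s['torque'].round(2))
crop('wrist',0,0,512,384,1.5,'w2'); crop('top',310,100,480,250,4,'t2')"
```

```text
3.47 [ 467.8 -157.2   92.6] [-0.7  0.8 -5.5] 16.4
[[0.087, 0.996, 0.014], [0.996, -0.086, -0.013], [-0.012, 0.015, -1.0]]
[-0.408  0.261  2.056 -0.009  0.806 -0.316] [ 0.12  0.4  -0.  ]
```

View pics/w2.png

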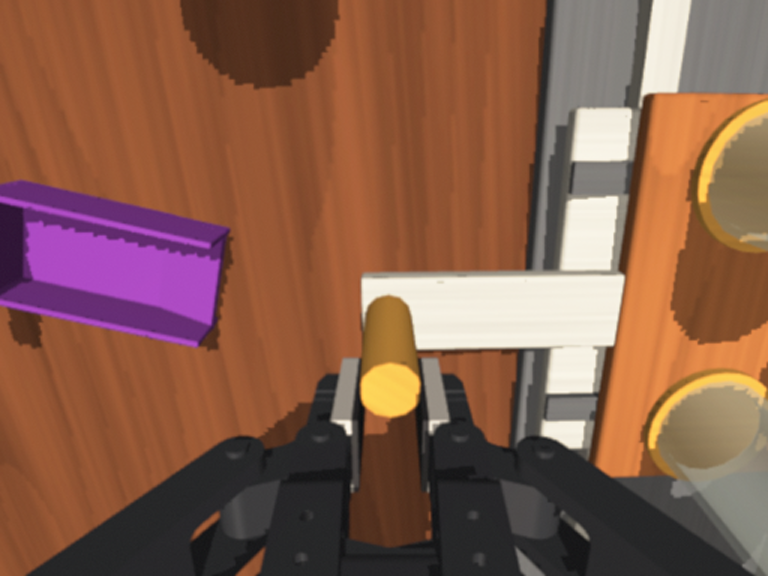

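View pics/t2.png

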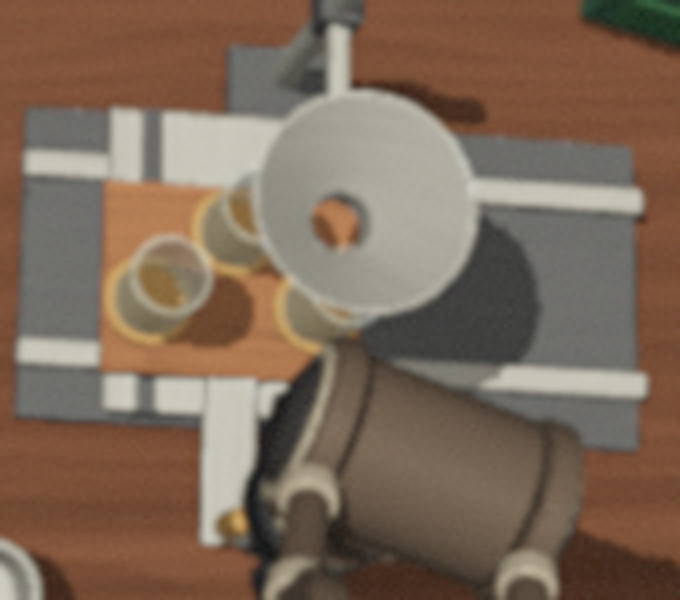

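```bash
python3 -c "
from h import *
st();m=env.camera_model('wrist')
print(back('wrist',(390/1.5,390/1.5),99,m))
to((466,-148,84),85.6)"
```

```text
3.57 [ 467.8 -157.1   92.4] [-1.9 -0.3  2.5] 16.3
[[0.086, 0.996, 0.014], [0.996, -0.086, -0.013], [-0.012, 0.015, -1.0]]
[ 468.75129561 -146.81846922   99.        ]
shift cm [ 0.91 -0.27  0.83] turn [ 0.015  0.012 -0.009]
```

Off-centre by ~10 mm; reopen and re-grip centred, one step at a time.

Call:
jog_arm:
  deltas:
    - [0, 0, 0, 0, 0, 0, 0]
    - [0, 0, 0, 0, 0, 0, 0]
    - [0, 0, 0, 0, 0, 0, 0]
    - [0, 0, 0, 0, 0, 0, 0]

```text
t: 3.9
position: [469.7, -157.6, 93.5]
tool_rot: [[0.086, 0.996, 0.019], [0.996, -0.086, -0.015], [-0.013, 0.02, -1.0]]
contact_force: [-0.3, -0.1, 0.4]
finger_gap: 64.2
```

Call:
jog_arm:
  deltas:
    - [0, 0.5, 0, 0.4, 0, 0, 0]
    - [0, 0.4, 0, 0.4, 0, 0, 0]
    - [0, 0, 0, 0, 0, 0, 0]

```text
t: 4.15
position: [471.7, -148.3, 85.2]
tool_rot: [[0.086, 0.996, 0.021], [0.996, -0.086, -0.016], [-0.014, 0.022, -1.0]]
contact_force: [-0.7, -0.2, -0.2]
finger_gap: 85.5
```

```bash
python3 -c "
from h import *
st(); to((467,-147.5,85),85.6)"
```

```text
4.15 [ 471.7 -148.3   85.2] [-0.7 -0.2 -0.2] 85.5
[[0.086, 0.996, 0.021], [0.996, -0.086, -0.016], [-0.014, 0.022, -1.0]]
shift cm [ 0.04 -0.47  0.01] turn [ 0.022  0.014 -0.01 ]
```

Call:
jog_arm:
  deltas:
    - [0, 0, -0.4, 0, 0.02, 0.015, -0.01]
    - [150, 0, 0, 0, 0, 0, 0]
    - [230, 0, 0, 0, 0, 0, 0]
    - [255, 0, 0, 0, 0, 0, 0]
    - [255, 0, 0, 0, 0, 0, 0]

```text
t: 4.57
position: [467.2, -146.6, 83.7]
tool_rot: [[0.075, 0.997, 0.001], [0.997, -0.075, 0.001], [0.001, 0.0, -1.0]]
contact_force: [0.1, -0.3, -0.3]
finger_gap: 38.8
```

```bash
python3 -c "
from h import *
st(); to((467,-147.5,85),85.6)"
```

```text
4.57 [ 467.2 -146.6   83.7] [ 0.1 -0.3 -0.3] 38.8
[[0.075, 0.997, 0.001], [0.997, -0.075, 0.001], [0.001, 0.0, -1.0]]
shift cm [-0.09 -0.01 -0.13] turn [ 0.    -0.001  0.002]
```

Call:
jog_arm:
  deltas:
    - [255, 0, 0, 0, 0, 0, 0]
    - [255, 0, 0, 0, 0, 0, 0]
    - [255, 0, 0, 0, 0, 0, 0]

```text
t: 4.82
position: [467.6, -146.6, 84.0]
tool_rot: [[0.075, 0.997, 0.002], [0.997, -0.075, 0.001], [0.001, 0.002, -1.0]]
contact_force: [0.3, -0.3, -1.6]
finger_gap: 16.5
```

Call:
jog_arm:
  deltas:
    - [255, -1.0, -0.4, 0, 0, 0, 0]
    - [255, -1.0, -0.4, 0, 0, 0, 0]
    - [255, -1.0, -0.4, 0, 0, 0, 0]
    - [255, -1.0, -0.3, 0, 0, 0, 0]
    - [255, 0, 0, 0, 0, 0, 0]

```text
t: 5.23
position: [450.4, -185.9, 84.0]
tool_rot: [[0.075, 0.997, 0.006], [0.997, -0.075, 0.003], [0.004, 0.006, -1.0]]
contact_force: [1.6, -2.9, -1.5]
finger_gap: 16.6
```

```bash
python3 -c "
from h import *
st(); to((449.2,-186.2,84),85.6)
crop('top',310,100,480,250,4,'t3')"
```

```text
5.23 [ 450.4 -185.9   84. ] [ 1.6 -2.9 -1.5] 16.6
[[0.075, 0.997, 0.006], [0.997, -0.075, 0.003], [0.004, 0.006, -1.0]]
shift cm [-0.03 -0.11 -0.  ] turn [ 0.006 -0.004  0.001]
```

View pics/t3.png

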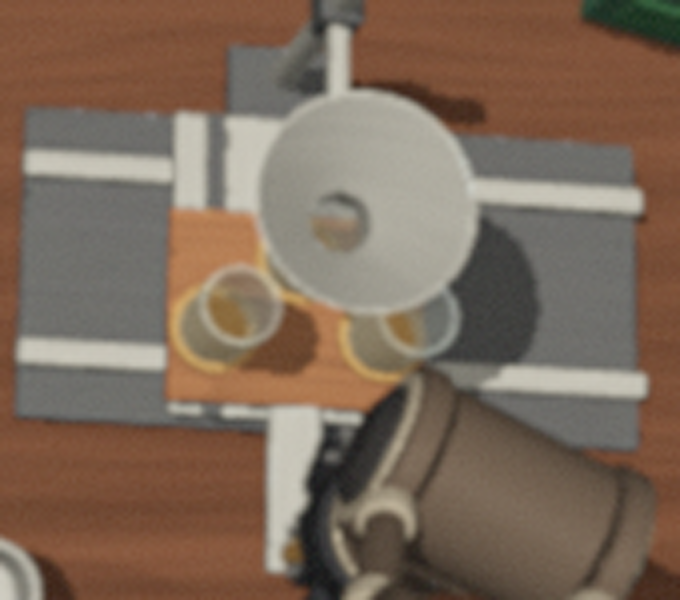

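```bash
python3 -c "
from h import *
st()
a=back('top',(241/4+310,306/4+100),121);b=back('top',(421/4+310,312/4+100),121);print(a,b,(a+b)/2)
print('rings');a=back('top',(218/4+310,326/4+100),50);b=back('top',(391/4+310,333/4+100),50);print(a,b)
F=(628.7,-200)
t=np.linspace(0,6.28,60)
crop('scene',80,120,200,240,5,'s3')"
```

```text
5.28 [ 450.4 -185.7   84. ] [-0.  -2.7 -0.5] 16.7
[[0.075, 0.997, 0.006], [0.997, -0.075, 0.003], [0.004, 0.006, -1.0]]
[ 587.4037014  -146.26610777  121.        ] [ 581.99602625 -251.65260434  121.        ] [ 584.69986382 -198.95935605  121.        ]
rings
[ 588.83420936 -148.46078144   50.        ] [ 582.45110363 -255.76809292   50.        ]
```

View pics/s3.png

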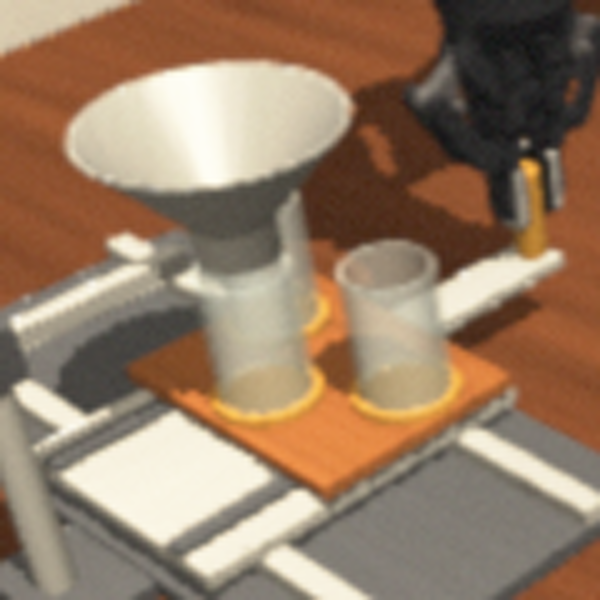

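```bash
cat >> h.py <<'E'
def overlay(n,circs,x0,y0,x1,y1,s,name,img=None):
    im=env.capture(n) if img is None else img
    o=cv2.resize(im[y0:y1,x0:x1,::-1],None,fx=s,fy=s,interpolation=cv2.INTER_CUBIC)
    t=np.linspace(0,2*np.pi,61)
    for (cx,cy,z,r,col) in circs:
        P=np.stack([cx+r*np.cos(t),cy+r*np.sin(t),0*t+z],1)
        p=((proj(n,P)-[x0,y0]+.5)*s-.5).round().astype(int)
        cv2.polylines(o,[p.reshape(-1,1,2)],True,col,1,cv2.LINE_AA)
    cv2.imwrite(f"pics/{name}.png",o); return im
E
cat > ov.py <<'E'
from h import *
import sys
fx,fy,hx,hy=map(float,sys.argv[1:5]); tag=sys.argv[5]
a=np.radians(-4.4); X=np.array([np.cos(a),np.sin(a)]);Y=np.array([-np.sin(a),np.cos(a)])
h=np.array([hx,hy])
C=[(fx,fy,200,62,(0,0,255)),(fx,fy,130,20,(255,0,255)),(fx,fy,150,17,(255,0,0)),(hx,hy,99,9,(0,255,255))]
for lx,ly in((135,52.5),(180,0),(135,-52.5)):
    p=h+X*lx+Y*ly; print(p.round(1)); C+=[(p[0],p[1],121,23.5,(0,255,0)),(p[0],p[1],50,23.5,(0,160,0))]
overlay("scene",C,80,120,200,240,5,tag+'s'); overlay("top",C,310,100,480,240,4.5,tag+'t')
E
python3 ov.py 628.7 -200 450.4 -186 o1
```

```text
[ 589. -144.]
[ 629.9 -199.8]
[ 581.  -248.7]
```

View pics/o1s.png

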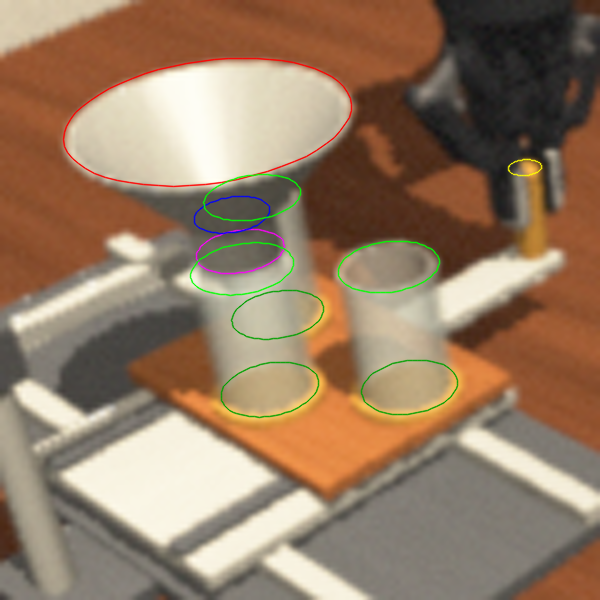

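View pics/o1t.png

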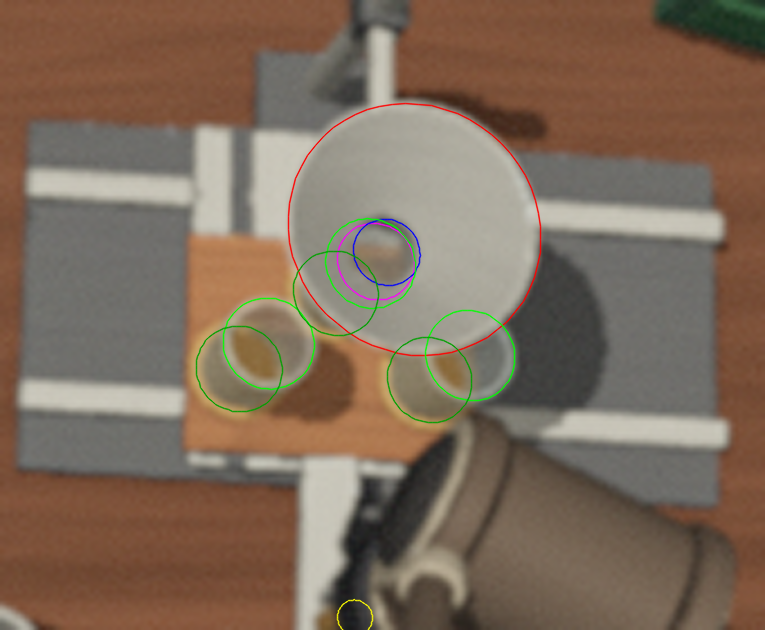

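Call:
jog_arm:
  deltas:
    - [0, 0, 0, 0, 0, 0, 0]
    - [0, 0, 0, 0, 0, 0, 0]
    - [0, 0, 0, 0, 0, 0, 0]
    - [0, 0, 0, 0, 0, 0, 0]
    - [0, 0, 0, 0, 0, 0, 0]
    - [0, 0, 0, -2, 0, 0, 0]
    - [0, 0, 0, -3, 0, 0, 0]
    - [0, 0, 0, -3, 0, 0, 0]
    - [0, 0, 0, -3, 0, 0, 0]

```text
t: 6.18
position: [443.4, -179.1, 189.0]
tool_rot: [[0.074, 0.997, -0.015], [0.997, -0.073, 0.017], [0.016, -0.016, -1.0]]
contact_force: [0.8, -0.5, 0.2]
finger_gap: 85.4
```

```bash
python3 ov.py 628.7 -200 450.4 -186 o2; python3 -c "
from h import *
st(); to((500,242,200),90)"
```

```text
[ 589. -144.]
[ 629.9 -199.8]
[ 581.  -248.7]
6.28 [ 448.1 -181.5  194. ] [ 0.1 -0.8  0.3] 85.7
[[0.073, 0.997, -0.002], [0.997, -0.073, 0.011], [0.011, -0.003, -1.0]]
shift cm [42.62  2.07 -0.15] turn [-0.003 -0.011 -0.073]
```

View pics/o2t.png

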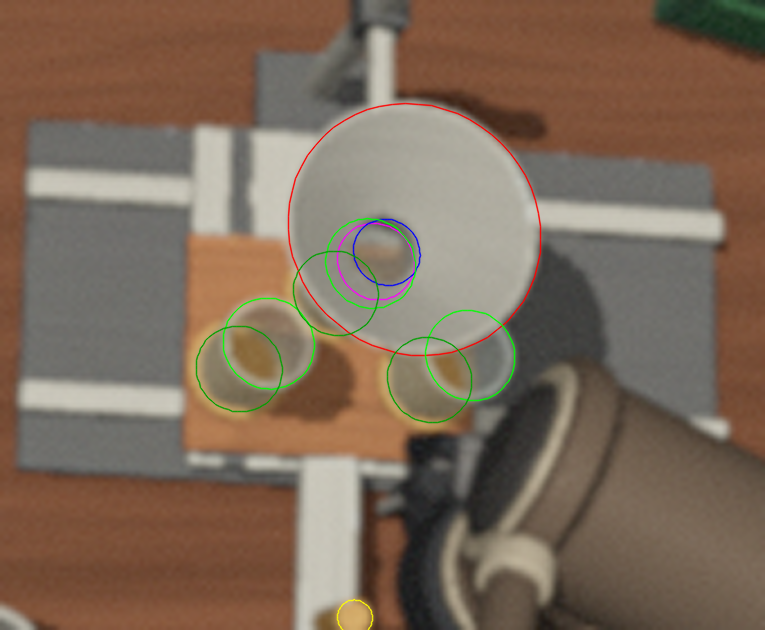

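Call:
jog_arm:
  deltas:
    - [0, 4, 0.3, -0.4, 0, 0, -0.01]
    - [0, 4, 0.3, -0.4, 0, 0, -0.01]
    - [0, 4, 0.3, -0.4, 0, 0, -0.01]
    - [0, 4, 0.3, -0.4, 0, 0, -0.01]
    - [0, 4, 0.3, -0.4, 0, 0, -0.01]
    - [0, 4, 0.3, -0.4, 0, 0, -0.01]
    - [0, 4, 0.3, -0.4, 0, 0, -0.01]
    - [0, 4, 0.3, -0.4, 0, 0, 0]
    - [0, 4, 0.3, 0, 0, 0, 0]
    - [0, 2, 0, 0, 0, 0, 0]
    - [0, 0, 0, 0, 0, 0, 0]

```text
t: 7.2
position: [488.7, 210.5, 226.6]
tool_rot: [[0.008, 1.0, 0.001], [1.0, -0.008, 0.01], [0.01, 0.0, -1.0]]
contact_force: [-0.6, -0.0, -0.4]
finger_gap: 85.6
```

```bash
python3 -c "
from h import *
st()
m=env.camera_model('wrist'); np.save('m1.npy',m,allow_pickle=True);crop('wrist',0,0,512,384,1.5,'w3'); "
```

```text
7.2 [488.7 210.5 226.6] [-0.6 -0.  -0.4] 85.6
[[0.008, 1.0, 0.001], [1.0, -0.008, 0.01], [0.01, 0.0, -1.0]]
```

View pics/w3.png

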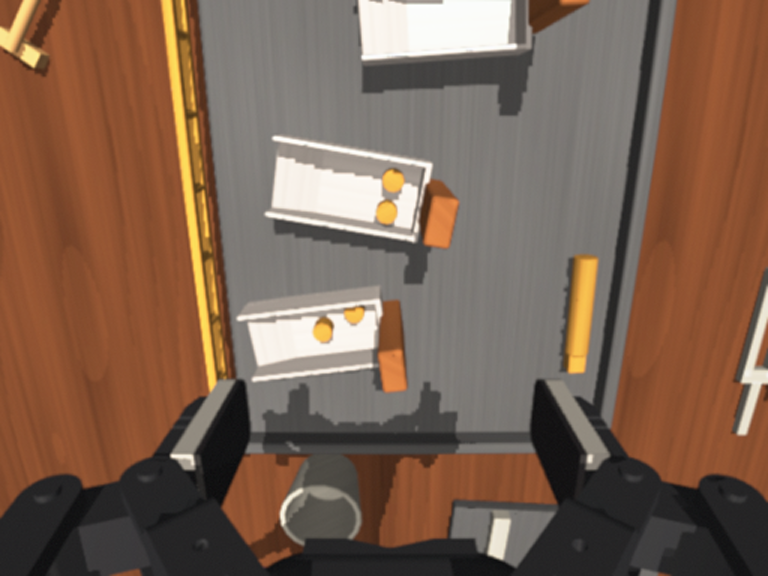

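```bash
python3 -c "
from h import *
m=np.load('m1.npy',allow_pickle=True).item()
b=lambda x,y,z:back('wrist',(x/1.5,y/1.5),z,m)[:2].round(1)
for n,c in dict(M=((275,138),(431,163),(416,240),(267,214)),R=((240,318),(380,291),(382,366),(253,379))).items():
    P=[b(x,y,58) for x,y in c]; print(n,*P)
    f=(P[0]+P[3])/2; k=(P[1]+P[2])/2; d=k-f; print('len',np.hypot(*d),'w',np.hypot(*(P[1]-P[2])),'yaw',np.degrees(np.arctan2(d[1],d[0])),'orig',(f+k)/2,'grip',(f+k)/2+d/np.hypot(*d)*52)
"
```

```text
M [423.6 283.2] [514. 268.] [505.5 221.8] [415.3 238.9]
len 91.73283218128606 w 46.9754191040378 yaw -10.140043345295641 orig [464.6   252.975] grip [515.78777965 243.82015347]
R [391.9 171.2] [482.9 188.9] [483.4 135.7] [396.  126.6]
len 90.20088691359969 w 53.20234957217587 yaw 8.54332909609985 orig [438.55 155.6 ] grip [489.9729977  163.32497947]
```

```bash
python3 -c "
from h import *
st();to((514.5,242,150),79.9)"
```

```text
7.25 [488.4 209.  226.2] [-0.9 -0.   0.5] 85.1
[[0.008, 1.0, -0.0], [1.0, -0.008, 0.009], [0.009, -0.0, -1.0]]
shift cm [3.25 2.59 7.65] turn [-0.001 -0.009  0.168]
```

Call:
jog_arm:
  deltas:
    - [0, 1.1, 0.9, 1.9, 0, 0, 0.05]
    - [0, 1.1, 0.8, 1.9, 0, -0.009, 0.05]
    - [0, 1.1, 0.7, 1.9, 0, 0, 0.05]
    - [0, 0.2, 0, 1.9, 0, 0, 0.02]

```text
t: 7.58
position: [518.0, 241.2, 151.1]
tool_rot: [[0.185, 0.983, 0.007], [0.983, -0.185, -0.001], [0.0, 0.007, -1.0]]
contact_force: [0.3, -0.3, -0.0]
finger_gap: 85.6
```

```bash
python3 -c "
from h import *
st();to((514.5,242,90),79.9)
m=env.camera_model('wrist'); np.save('m1.npy',m,allow_pickle=True);crop('wrist',0,0,512,384,1.5,'w4')"
```

```text
7.58 [518.  241.2 151.1] [ 0.3 -0.3 -0. ] 85.6
[[0.185, 0.983, 0.007], [0.983, -0.185, -0.001], [0.0, 0.007, -1.0]]
shift cm [ 0.01 -0.4   6.1 ] turn [ 0.007 -0.    -0.01 ]
```

View pics/w4.png

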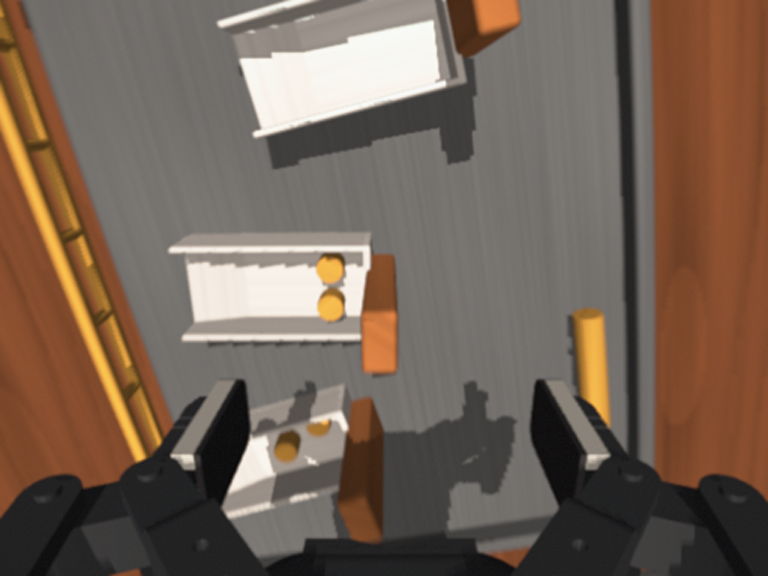

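```bash
python3 -c "
from h import *
m=np.load('m1.npy',allow_pickle=True).item()
for p in ((380,342),(363,313),(398,371)): print(back('wrist',(p[0]/1.5,p[1]/1.5),112,m).round(1))
"
```

```text
[515.4 244.9 112. ]
[511.6 257.5 112. ]
[519.8 231.7 112. ]
```

Call:
jog_arm:
  deltas:
    - [0, 0.2, -0.3, 2.0, 0.007, 0, 0]
    - [0, 0, 0, 2.0, 0, 0, 0]
    - [0, 0, 0, 1.8, 0, 0, 0]
    - [0, 0, 0, 0, 0, 0, 0]

```text
t: 7.97
position: [508.7, 235.1, 83.8]
tool_rot: [[0.187, 0.982, -0.017], [0.982, -0.187, -0.008], [-0.011, -0.015, -1.0]]
contact_force: [-0.8, 0.4, -0.6]
finger_gap: 85.2
```

```bash
python3 -c "
from h import *
st();to((515.4,244.5,90),79.9)"
```

```text
7.97 [508.7 235.1  83.8] [-0.8  0.4 -0.6] 85.2
[[0.187, 0.982, -0.017], [0.982, -0.187, -0.008], [-0.011, -0.015, -1.0]]
shift cm [ 1.04  0.48 -0.64] turn [-0.015  0.011 -0.011]
```

Call:
jog_arm:
  deltas:
    - [0, 0.6, 0.3, -0.4, -0.015, 0.011, -0.01]
    - [0, 0.4, 0.2, -0.2, 0, 0, 0]

```text
t: 8.13
position: [514.0, 241.2, 89.0]
tool_rot: [[0.178, 0.984, -0.004], [0.984, -0.178, -0.002], [-0.003, -0.004, -1.0]]
contact_force: [0.2, 0.6, 0.8]
finger_gap: 85.8
```

```bash
python3 -c "
from h import *
st();to((515.4,244.5,90),79.9)"
```

```text
8.13 [514.  241.2  89. ] [0.2 0.6 0.8] 85.8
[[0.178, 0.984, -0.004], [0.984, -0.178, -0.002], [-0.003, -0.004, -1.0]]
shift cm [ 0.35  0.08 -0.1 ] turn [-0.004  0.003 -0.003]
```

Call:
jog_arm:
  deltas:
    - [0, 0.2, 0, 0, 0, 0, 0]
    - [150, 0, 0.1, 0, 0, 0, 0]
    - [200, 0, 0, 0, 0, 0, 0]
    - [255, 0, 0, 0, 0, 0, 0]
    - [255, 0, 0, 0, 0, 0, 0]
    - [255, 0, 0, 0, 0, 0, 0]
    - [255, 0, 0, 0, 0, 0, 0]
    - [255, 0, 0, 0, 0, 0, 0]
    - [255, 0, 0, 0, 0, 0, 0]
  grip_force: 60

```text
t: 8.88
position: [521.0, 245.3, 97.4]
tool_rot: [[0.177, 0.984, 0.009], [0.984, -0.177, 0.002], [0.004, 0.008, -1.0]]
contact_force: [0.3, -0.1, -0.5]
finger_gap: 13.3
```

```bash
python3 -c "
from h import *
st();to((515.4,244.5,90),79.9)
crop('wrist',0,0,512,384,1.5,'w5')"
```

```text
8.88 [521.  245.3  97.4] [ 0.3 -0.1 -0.5] 13.3
[[0.177, 0.984, 0.009], [0.984, -0.177, 0.002], [0.004, 0.008, -1.0]]
shift cm [-0.18 -0.54  0.73] turn [ 0.008 -0.004 -0.002]
```

View pics/w5.png

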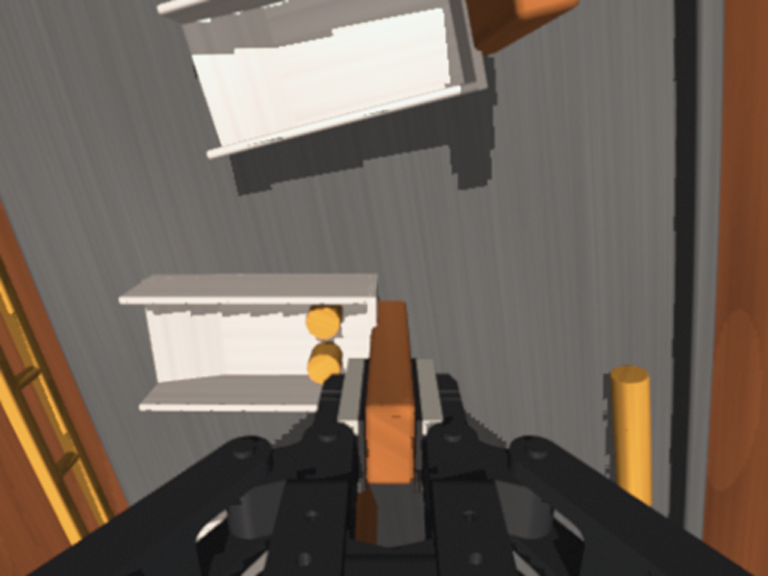

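Call:
jog_arm:
  deltas:
    - [255, 0, 0, -0.5, 0, 0, 0]
    - [255, 0, 0, -1, 0, 0, 0]
    - [255, 0, 0, -1.5, 0, 0, 0]
    - [255, 0, 0, -1.5, 0, 0, 0]
    - [255, 0, 0, -1.5, 0, 0, 0]
    - [255, 0, 0, -1.5, 0, 0, 0]
    - [255, 0, 0, -1.5, 0, 0, 0]
    - [255, 0, 0, -1.5, 0, 0, 0]

```text
t: 9.6
position: [514.6, 242.7, 202.3]
tool_rot: [[0.177, 0.984, -0.005], [0.984, -0.177, -0.003], [-0.004, -0.005, -1.0]]
contact_force: [-0.3, 0.4, -1.9]
finger_gap: 13.3
```

```bash
python3 -c "
from h import *
st();to((690,-200,330),73.3)
crop('wrist',0,0,512,384,1.5,'w6')"
```

```text
9.6 [514.6 242.7 202.3] [-0.3  0.4 -1.9] 13.3
[[0.177, 0.984, -0.005], [0.984, -0.177, -0.003], [-0.004, -0.005, -1.0]]
shift cm [-40.52  25.04 -12.71] turn [-0.004  0.005  0.114]
```

View pics/w6.png

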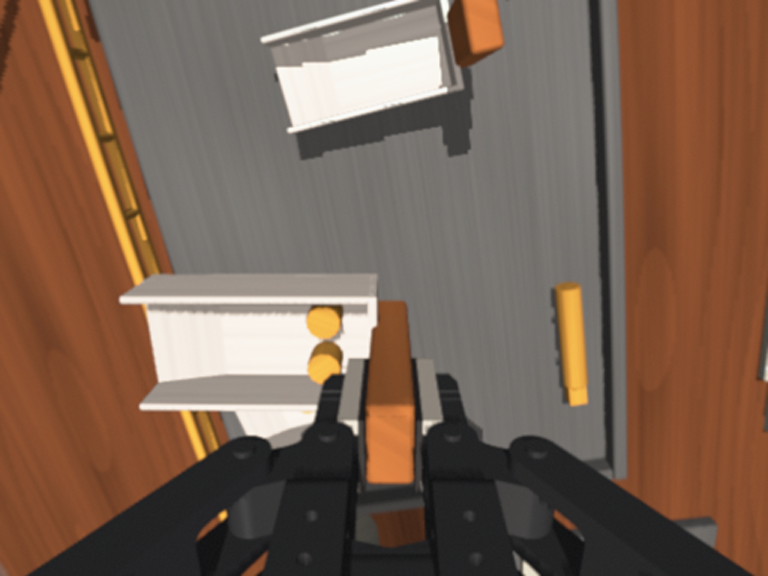

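Call:
jog_arm:
  deltas:
    - [255, -0.5, 0.3, -0.8, 0, 0, 0.005]
    - [255, -1, 0.6, -0.8, 0, 0, 0.005]
    - [255, -1.5, 1.0, -0.8, 0, 0, 0.005]
    - [255, -1.6, 1.0, -0.8, 0, 0, 0.005]
    - [255, -1.6, 1.0, -0.8, 0, 0, 0.005]
    - [255, -1.6, 1.0, -0.8, 0, 0, 0.005]
    - [255, -1.6, 1.0, -0.8, 0, 0, 0.005]
    - [255, -1.6, 1.0, -0.8, 0, 0, 0.005]
    - [255, -1.6, 1.0, -0.8, 0, 0, 0.005]
    - [255, -1.6, 1.0, -0.8, 0, 0, 0.005]
    - [255, -1.6, 1.0, -0.8, 0, 0, 0.005]
    - [255, -1.6, 1.0, -0.8, 0, 0, 0.005]
    - [255, -1.6, 1.0, -0.8, 0, 0, 0.005]
    - [255, -1.6, 1.0, -0.8, 0, 0, 0.005]
    - [255, -1.6, 1.0, -0.8, 0, 0, 0.005]
    - [255, -1.6, 1.0, -0.8, 0, 0, 0.005]

```text
t: 10.98
position: [607.8, -45.8, 335.0]
tool_rot: [[0.262, 0.965, -0.017], [0.965, -0.262, -0.008], [-0.012, -0.015, -1.0]]
contact_force: [0.7, 0.1, -2.9]
finger_gap: 12.9
```

```bash
python3 -c "
from h import *
st();to((690,-218,330),73.3)"
```

```text
10.98 [607.8 -45.8 335. ] [ 0.7  0.1 -2.9] 12.9
[[0.262, 0.965, -0.017], [0.965, -0.262, -0.008], [-0.012, -0.015, -1.0]]
shift cm [-14.46  12.45   0.49] turn [-0.015  0.012  0.026]
```

Call:
jog_arm:
  deltas:
    - [255, -1.6, 1.4, 0, 0, 0.003, 0.004]
    - [255, -1.6, 1.4, 0, 0, 0.003, 0.004]
    - [255, -1.6, 1.4, 0, 0, 0.003, 0.004]
    - [255, -1.6, 1.4, 0, 0, 0.003, 0.004]
    - [255, -1.6, 1.4, 0, 0, 0, 0.004]
    - [255, -1.6, 1.4, 0, 0, 0, 0]
    - [255, -1.6, 1.4, 0, 0, 0, 0]
    - [255, -1.2, 1.0, 0, 0, 0, 0]
    - [255, -0.7, 0.6, 0, 0, 0, 0]
    - [255, -0.3, 0.3, 0, 0, 0, 0]

```text
t: 11.82
position: [679.5, -231.4, 330.0]
tool_rot: [[0.295, 0.955, -0.025], [0.956, -0.295, 0.002], [-0.005, -0.024, -1.0]]
contact_force: [-0.2, -0.4, -1.7]
finger_gap: 13.0
```

```bash
python3 -c "
from h import *
print(st()['joints'].round(2));to((690,-218,330),73.3)
crop('scene',40,60,240,240,3.5,'s4');crop('wrist',0,0,512,384,1.5,'w7')"
```

```text
11.82 [ 679.5 -231.4  330. ] [-0.2 -0.4 -1.7] 13.0
[[0.295, 0.955, -0.025], [0.956, -0.295, 0.002], [-0.005, -0.024, -1.0]]
[-0.39  0.45  1.27 -0.01  1.44 -0.09]
shift cm [ 1.59  0.61 -0.03] turn [-0.024  0.005 -0.008]
```

View pics/s4.png

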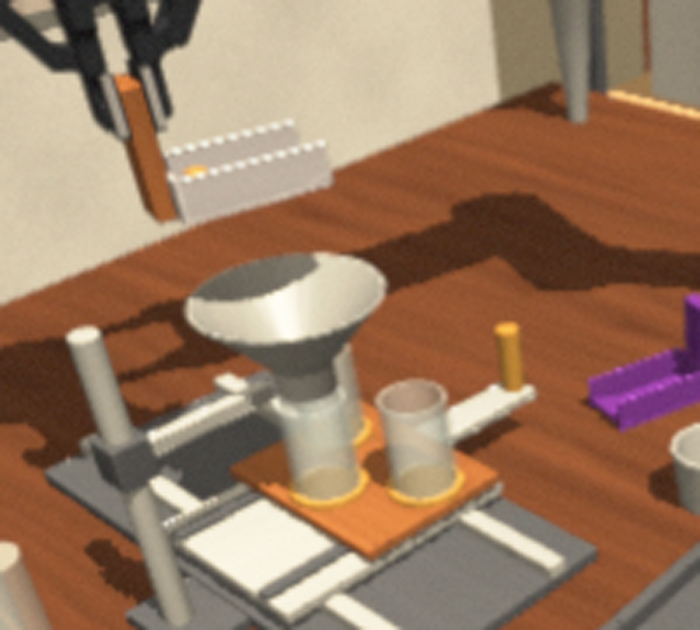

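View pics/w7.png

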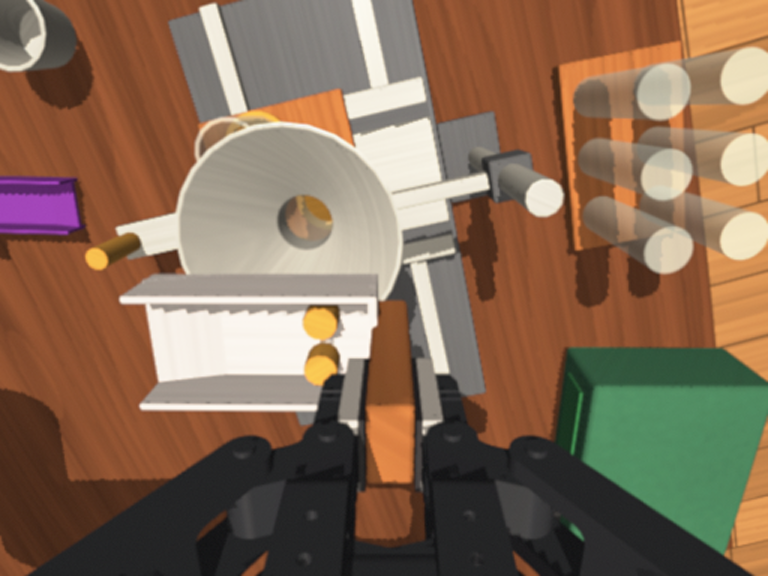

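```bash
cat >> h.py <<'E'
def pour(theta,lipoff,lipz,yaw=-16.7,F=(628.7,-200),lipt=(0,-99,57)):
    a=np.radians(yaw); xs=np.array([np.cos(a),np.sin(a),0]); zs=np.array([0,0,1.]); ys=np.cross(zs,xs)
    t=np.radians(theta); c,s=np.cos(t),np.sin(t)
    ex=c*xs+s*zs; ez=c*zs-s*xs
    R=np.stack([ys,ex,-ez],1)
    lip=np.array([F[0],F[1],0])+lipoff*xs+np.array([0,0,lipz])
    P=lip-R@np.array(lipt); print("TCP",P.round(1)); to(P,R=R); return P,R
E
python3 -c "
from h import *
pour(0,15,265);pour(30,15,225)"
```

```text
TCP [ 737.9 -232.8  322. ]
shift cm [1.49 5.68 0.65] turn [-0.024  0.005 -0.007]
TCP [ 697.9 -220.8  323.9]
shift cm [1.46 1.5  0.56] turn [-0.548  0.007 -0.006]
```

Call:
jog_arm:
  deltas:
    - [255, 0.2, 0.2, 0.1, -0.05, 0, 0]
    - [255, 0.2, 0.2, 0.1, -0.07, 0, 0]
    - [255, 0.2, 0.2, 0, -0.07, 0, 0]
    - [255, 0.2, 0.2, 0, -0.07, 0, 0]
    - [255, 0.2, 0.2, 0, -0.07, 0, 0]
    - [255, 0.2, 0.2, 0, -0.07, 0, 0]
    - [255, 0.2, 0.2, 0, -0.06, 0, 0]
    - [255, 0.1, 0, 0, -0.03, 0, 0]

```text
t: 12.58
position: [694.2, -209.7, 329.1]
tool_rot: [[0.288, 0.85, 0.441], [0.958, -0.256, -0.131], [0.001, 0.46, -0.888]]
contact_force: [-0.9, 0.7, -1.8]
finger_gap: 12.9
```

```bash
python3 -c "
from h import *
print(st()['joints'].round(2));pour(30,15,225);pour(45,15,222)
crop('scene',40,60,240,240,3.5,'s5');crop('wrist',0,0,512,384,1.5,'w8')"
```

```text
12.58 [ 694.2 -209.7  329.1] [-0.9  0.7 -1.8] 12.9
[[0.288, 0.85, 0.441], [0.958, -0.256, -0.131], [0.001, 0.46, -0.888]]
[-0.37  0.19  1.68  0.05  0.8  -0.1 ]
TCP [ 697.9 -220.8  323.9]
shift cm [-0.95  0.36  0.77] turn [-0.046 -0.001 -0.001]
TCP [ 671.5 -212.8  332.3]
shift cm [-0.95 -1.7  -1.24] turn [-0.308 -0.001 -0.001]
```

View pics/s5.png

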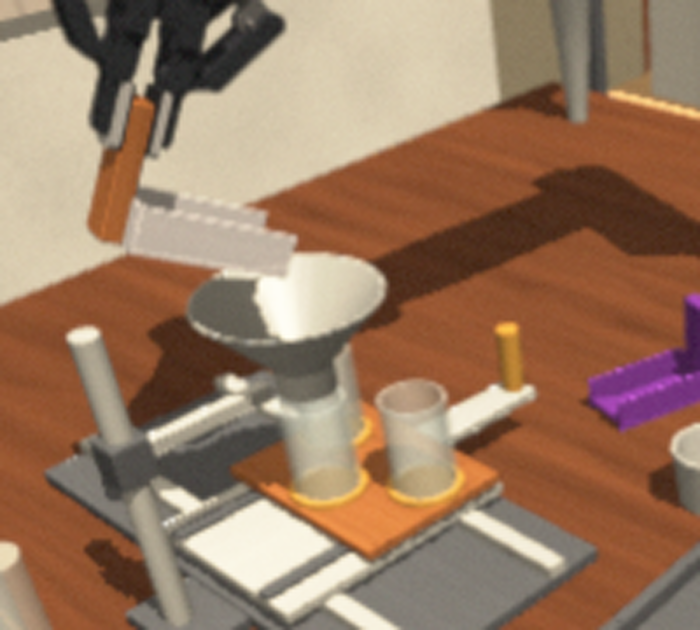

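View pics/w8.png

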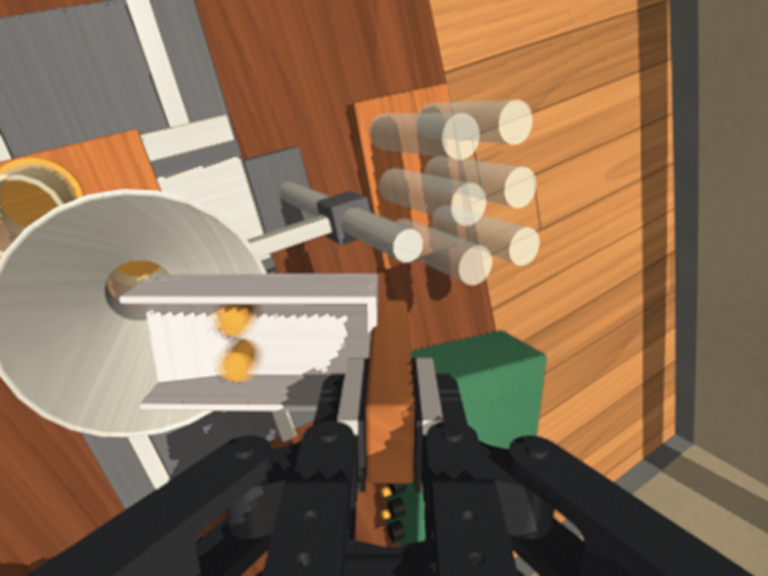

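Call:
jog_arm:
  deltas:
    - [255, -0.3, -0.2, 0.2, -0.03, 0, 0]
    - [255, -0.3, -0.3, 0.1, -0.05, 0, 0]
    - [255, -0.3, -0.4, 0, -0.06, 0, 0]
    - [255, -0.1, -0.5, -0.3, -0.06, 0, 0]
    - [255, 0, -0.4, -0.3, -0.06, 0, 0]
    - [255, 0, 0, -0.2, -0.04, 0, 0]

```text
t: 13.18
position: [674.7, -209.9, 326.6]
tool_rot: [[0.281, 0.679, 0.678], [0.96, -0.201, -0.197], [0.002, 0.706, -0.708]]
contact_force: [-0.6, 0.7, -2.5]
finger_gap: 13.2
```

```bash
python3 -c "
from h import *
print(st()['joints'].round(2));pour(45,15,215);pour(60,15,215)
crop('scene',40,60,240,240,3.5,'s6');crop('wrist',0,0,512,384,1.5,'w9')"
```

```text
13.18 [ 674.7 -209.9  326.6] [-0.6  0.7 -2.5] 13.2
[[0.281, 0.679, 0.678], [0.96, -0.201, -0.197], [0.002, 0.706, -0.708]]
[-0.4   0.06  1.95  0.23  0.37 -0.29]
TCP [ 671.5 -212.8  325.3]
shift cm [-0.38 -0.25 -0.06] turn [-0.001 -0.006  0.003]
TCP [ 643.2 -204.3  329.2]
shift cm [-0.36 -2.06 -2.43] turn [-0.263 -0.007  0.002]
```

View pics/s6.png

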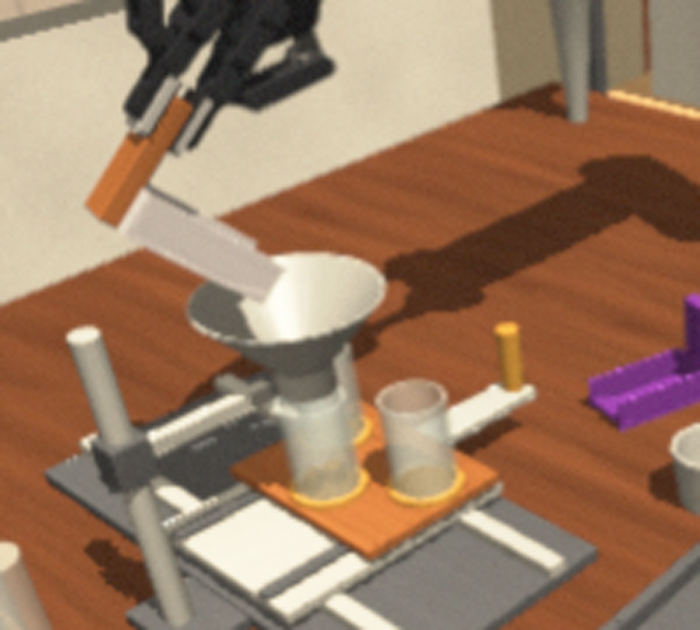

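View pics/w9.png

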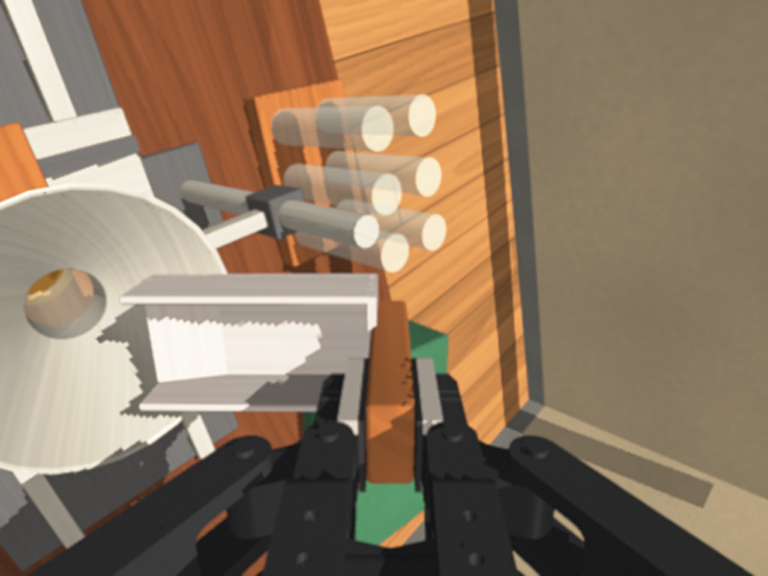

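Call:
jog_arm:
  deltas:
    - [255, 0, 0.3, -0.5, 0.06, 0, 0]
    - [255, 0, 0.3, -0.5, 0.1, 0, 0]
    - [255, 0, 0.3, -0.5, 0.1, 0, 0]
    - [255, 0, 0, -0.5, 0.1, 0, 0]
    - [255, 0, 0, -0.3, 0.1, 0, 0]
    - [255, 0, 0, 0, 0.1, 0, 0]
    - [255, 0, 0, 0, 0.1, 0, 0]
    - [255, 0, 0, 0, 0.1, 0, 0]

```text
t: 13.95
position: [666.0, -206.5, 359.2]
tool_rot: [[0.286, 0.958, -0.018], [0.958, -0.286, 0.002], [-0.003, -0.018, -1.0]]
contact_force: [0.4, 0.8, -1.1]
finger_gap: 13.1
```

```bash
python3 -c "
from h import *
print(st()['joints'].round(2));to((700,-215,330),73.3)
crop('scene',80,130,200,240,6,'s7');crop('top',310,100,480,240,4.5,'t7')"
```

```text
13.95 [ 666.  -206.5  359.2] [ 0.4  0.8 -1.1] 13.1
[[0.286, 0.958, -0.018], [0.958, -0.286, 0.002], [-0.003, -0.018, -1.0]]
[-0.36  0.39  1.3  -0.    1.47 -0.07]
shift cm [0.17 3.55 2.85] turn [-0.018  0.003  0.001]
```

View pics/s7.png

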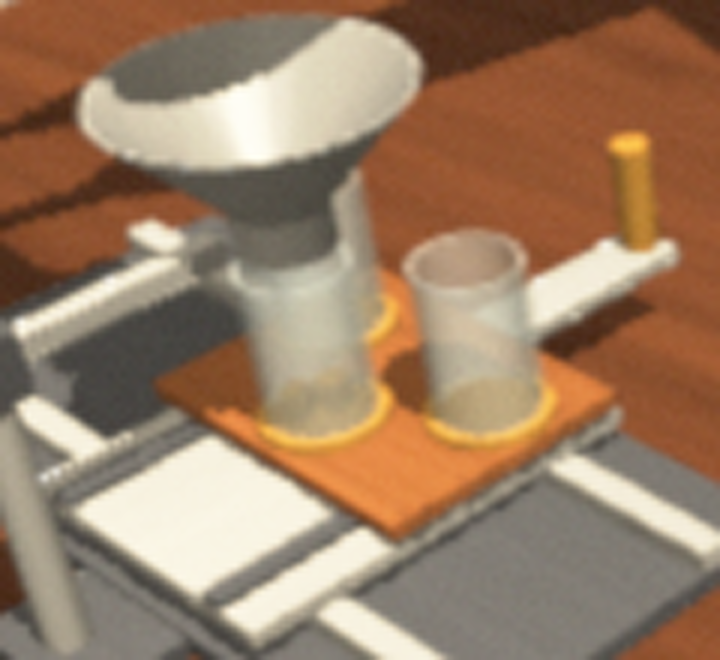

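View pics/t7.png

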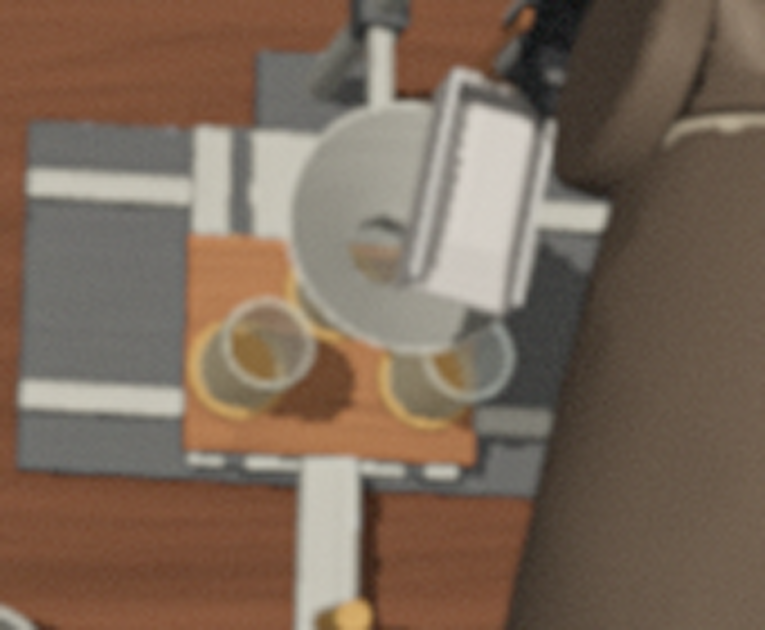

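```bash
python3 -c "
from h import *
to((518,244,330),79.8)"
```

```text
shift cm [ 38.95 -27.24   2.92] turn [-0.017  0.001 -0.112]
```

Call:
jog_arm:
  deltas:
    - [255, 1, -0.7, 0, 0, 0, 0]
    - [255, 2, -1.4, 0, 0, 0, -0.008]
    - [255, 2.6, -1.8, 0.2, 0, 0, -0.008]
    - [255, 2.6, -1.8, 0.2, 0, 0, -0.008]
    - [255, 2.6, -1.8, 0.2, 0, 0, -0.008]
    - [255, 2.6, -1.8, 0.2, 0, 0, -0.008]
    - [255, 2.6, -1.8, 0.2, 0, 0, -0.008]
    - [255, 2.6, -1.8, 0.2, 0, 0, -0.008]
    - [255, 2.6, -1.8, 0.2, 0, 0, -0.008]
    - [255, 2.6, -1.8, 0.2, 0, 0, -0.008]
    - [255, 2.6, -1.8, 0.2, 0, 0, -0.008]
    - [255, 2.6, -1.8, 0.2, 0, 0, -0.008]
    - [255, 2.6, -1.8, 0.2, 0, 0, -0.008]
    - [255, 2, -1.4, 0.2, 0, 0, -0.008]
    - [255, 1, -0.7, 0.2, 0, 0, -0.008]
    - [255, 0, 0, 0, 0, 0, 0]

```text
t: 15.38
position: [492.4, 210.4, 334.6]
tool_rot: [[0.178, 0.984, 0.019], [0.984, -0.178, 0.007], [0.01, 0.017, -1.0]]
contact_force: [-0.5, 0.2, -1.9]
finger_gap: 13.1
```

```bash
python3 -c "
from h import *
st();to((519,244,150),79.8)
crop('top',115,155,290,285,4.5,'t8');crop('wrist',0,0,512,384,1.5,'w10')"
```

```text
15.38 [492.4 210.4 334.6] [-0.5  0.2 -1.9] 13.1
[[0.178, 0.984, 0.019], [0.984, -0.178, 0.007], [0.01, 0.017, -1.0]]
shift cm [ 3.6   1.7  18.52] turn [ 0.017 -0.01  -0.001]
```

View pics/t8.png

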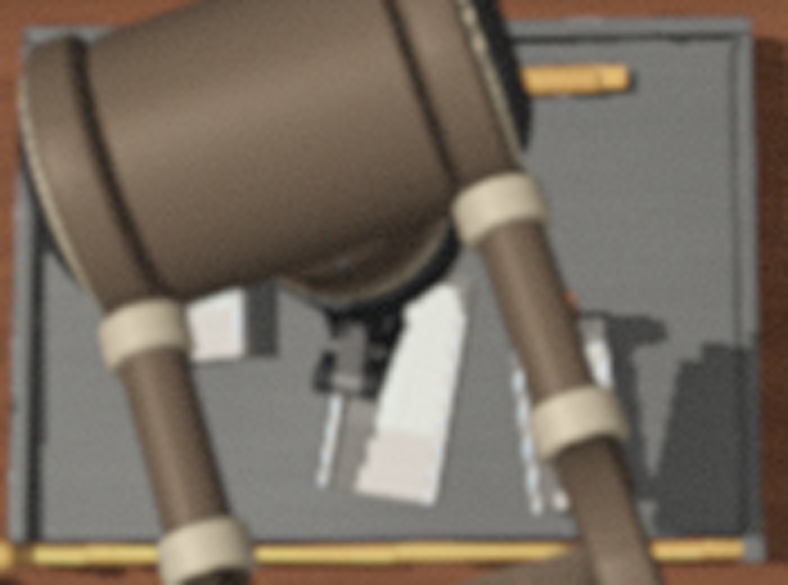

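View pics/w10.png

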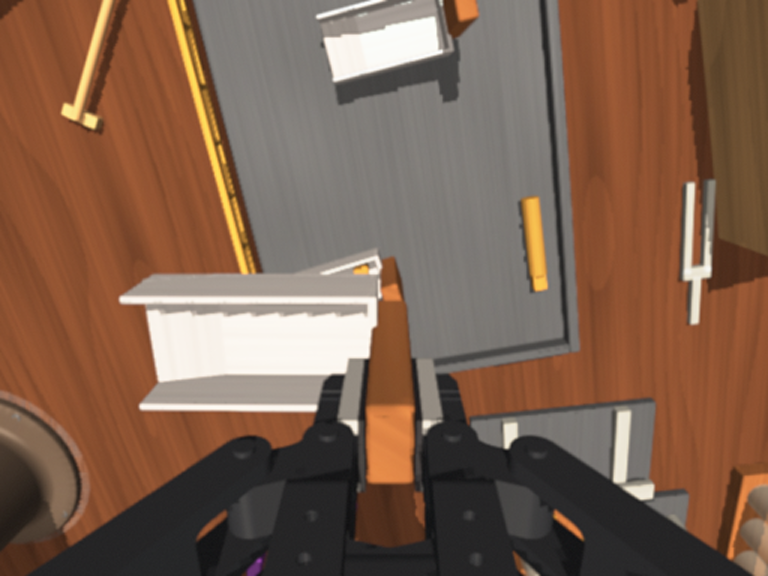

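Call:
jog_arm:
  deltas:
    - [255, 0.9, 0.4, 2.5, 0, 0, 0]
    - [255, 0.9, 0.4, 3, 0, 0, 0]
    - [255, 0.9, 0.4, 3, 0, 0, 0]
    - [255, 0.9, 0.4, 3, 0, 0, 0]
    - [255, 0.4, 0.1, 3, 0, 0, 0]
    - [255, 0, 0, 2, 0, 0, 0]
    - [255, 0, 0, 1, 0, 0, 0]
    - [255, 0, 0, 0.5, 0, 0, 0]

```text
t: 16.15
position: [533.4, 238.2, 159.4]
tool_rot: [[0.192, 0.98, 0.048], [0.981, -0.192, 0.007], [0.016, 0.045, -0.999]]
contact_force: [-0.3, 0.6, -1.4]
finger_gap: 13.0
```

```bash
python3 -c "
from h import *
st();to((519,245,105),79.8)"
```

```text
16.15 [533.4 238.2 159.4] [-0.3  0.6 -1.4] 13.0
[[0.192, 0.98, 0.048], [0.981, -0.192, 0.007], [0.016, 0.045, -0.999]]
shift cm [ 0.3  -1.79  5.37] turn [ 0.046 -0.015 -0.015]
```

Call:
jog_arm:
  deltas:
    - [255, 0.2, -0.6, 1, 0.03, -0.015, -0.01]
    - [255, 0.2, -0.6, 1.2, 0.02, 0, 0]
    - [255, 0.2, -0.4, 1.2, 0, 0, 0]
    - [255, 0.2, 0, 0.8, 0, 0, 0]
    - [255, 0.1, 0, 0.4, 0, 0, 0]

```text
t: 16.57
position: [523.3, 248.0, 114.1]
tool_rot: [[0.188, 0.982, 0.002], [0.982, -0.188, 0.003], [0.003, 0.001, -1.0]]
contact_force: [-0.7, -0.9, -2.2]
finger_gap: 12.8
```

```bash
python3 -c "
from h import *
st();to((519,245,100),79.8)"
```

```text
16.57 [523.3 248.  114.1] [-0.7 -0.9 -2.2] 12.8
[[0.188, 0.982, 0.002], [0.982, -0.188, 0.003], [0.003, 0.001, -1.0]]
shift cm [-0.38 -0.37  1.41] turn [ 0.002 -0.003 -0.011]
```

Call:
jog_arm:
  deltas:
    - [255, -0.2, -0.2, 0.6, 0, 0, -0.01]
    - [255, 0, 0, 0.5, 0, 0, 0]
    - [255, 0, 0, 0.2, 0, 0, 0]

```text
t: 16.82
position: [521.3, 246.7, 100.4]
tool_rot: [[0.176, 0.984, 0.004], [0.984, -0.176, 0.004], [0.004, 0.004, -1.0]]
contact_force: [0.3, 0.6, -1.1]
finger_gap: 12.9
```

```bash
python3 -c "
from h import *
st();to((519,245,97),79.8)
crop('scene',200,150,430,320,3.4,'s9')"
```

```text
16.82 [521.3 246.7 100.4] [ 0.3  0.6 -1.1] 12.9
[[0.176, 0.984, 0.004], [0.984, -0.176, 0.004], [0.004, 0.004, -1.0]]
shift cm [-0.21 -0.2   0.34] turn [ 0.004 -0.004  0.001]
```

View pics/s9.png

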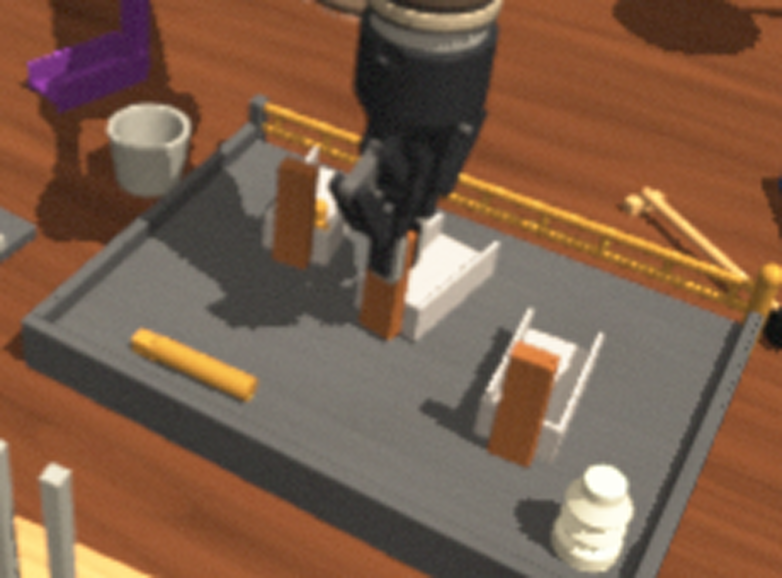

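Nearly on the shelf; lower by small steps and watch the force.

Call:
jog_arm:
  deltas:
    - [255, 0, 0, 0.3, 0, 0, 0]
    - [255, 0, 0, 0.2, 0, 0, 0]

```text
t: 17.03
position: [521.8, 246.8, 96.9]
tool_rot: [[0.176, 0.984, 0.005], [0.984, -0.176, 0.004], [0.004, 0.004, -1.0]]
contact_force: [-4.0, -2.2, 14.0]
finger_gap: 13.0
```

Call:
jog_arm:
  deltas:
    - [255, 0, 0, 0.2, 0, 0, 0]
    - [255, 0, 0, 0.2, 0, 0, 0]

```text
t: 17.2
position: [522.0, 247.0, 96.8]
tool_rot: [[0.176, 0.984, 0.003], [0.984, -0.176, 0.003], [0.003, 0.002, -1.0]]
contact_force: [-3.5, -0.6, 8.7]
finger_gap: 12.9
```

Call:
jog_arm:
  deltas:
    - [150, 0, 0, 0, 0, 0, 0]
    - [60, 0, 0, 0, 0, 0, 0]
    - [0, 0, 0, 0, 0, 0, 0]
    - [0, 0, 0, 0, 0, 0, 0]
    - [0, 0, 0, -1, 0, 0, 0]
    - [0, 0, 0, -2, 0, 0, 0]
    - [0, 0, 0, -3, 0, 0, 0]
    - [0, 0, 0, -3, 0, 0, 0]

```text
t: 17.87
position: [517.9, 245.1, 184.9]
tool_rot: [[0.176, 0.984, -0.009], [0.984, -0.176, -0.001], [-0.003, -0.008, -1.0]]
contact_force: [0.3, -0.0, 0.3]
finger_gap: 85.5
```

```bash
python3 -c "
from h import *
st();to((449.5,-186,150),85.6)
crop('scene',200,150,430,320,3.4,'s10');crop('wrist',0,0,512,384,1.5,'w11')"
```

```text
17.87 [517.9 245.1 184.9] [ 0.3 -0.   0.3] 85.5
[[0.176, 0.984, -0.009], [0.984, -0.176, -0.001], [-0.003, -0.008, -1.0]]
shift cm [-43.63   0.9    3.61] turn [-0.008  0.003 -0.1  ]
```

View pics/s10.png

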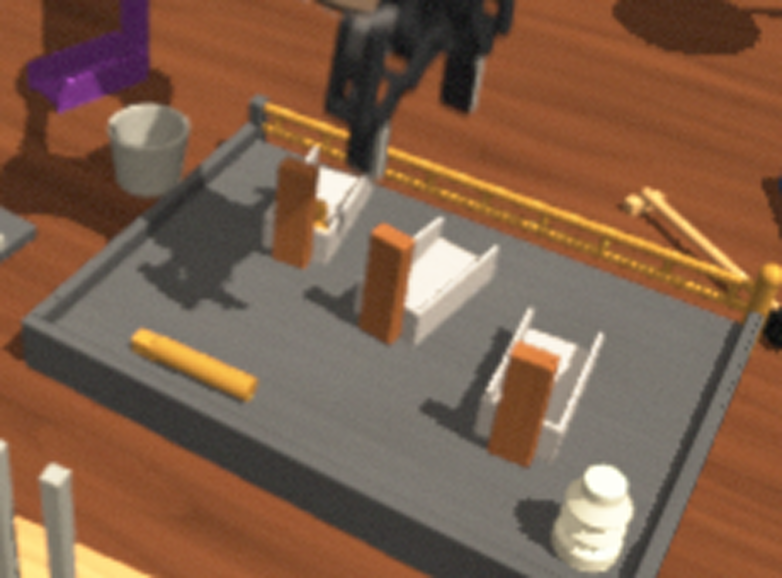

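View pics/w11.png

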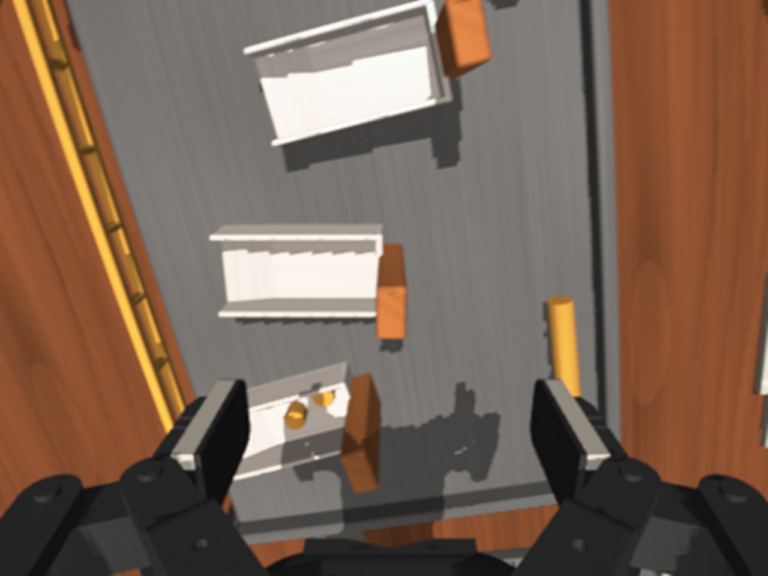

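Call:
jog_arm:
  deltas:
    - [0, -3, 0.1, 0, 0, 0, 0]
    - [0, -4, 0.1, 0, 0, 0, -0.01]
    - [0, -4, 0.1, 0, 0, 0, -0.01]
    - [0, -4, 0.1, 0, 0, 0, -0.01]
    - [0, -4, 0.1, 0, 0, 0, -0.01]
    - [0, -4, 0.1, 0, 0, 0, -0.01]
    - [0, -4, 0.1, 0, 0, 0, -0.01]
    - [0, -4, 0.1, 0, 0, 0, -0.01]
    - [0, -4, 0.1, 0, 0, 0, -0.01]
    - [0, -4, 0, 0, 0, 0, -0.01]
    - [0, -2, 0, 0, 0, 0, -0.01]
    - [0, -1, 0, 0, 0, 0, 0]

```text
t: 18.97
position: [476.1, -183.4, 190.2]
tool_rot: [[0.062, 0.998, 0.017], [0.998, -0.062, 0.007], [0.008, 0.016, -1.0]]
contact_force: [-0.3, 0.5, 0.2]
finger_gap: 85.2
```

```bash
python3 -c "
from h import *
st();to((449.8,-185.5,130),85.6)
m=env.camera_model('wrist'); np.save('m1.npy',m,allow_pickle=True);crop('wrist',0,0,512,384,1.5,'w12')"
```

```text
18.97 [ 476.1 -183.4  190.2] [-0.3  0.5  0.2] 85.2
[[0.062, 0.998, 0.017], [0.998, -0.062, 0.007], [0.008, 0.016, -1.0]]
shift cm [-0.43 -2.71  5.98] turn [ 0.016 -0.008  0.015]
```

View pics/w12.png

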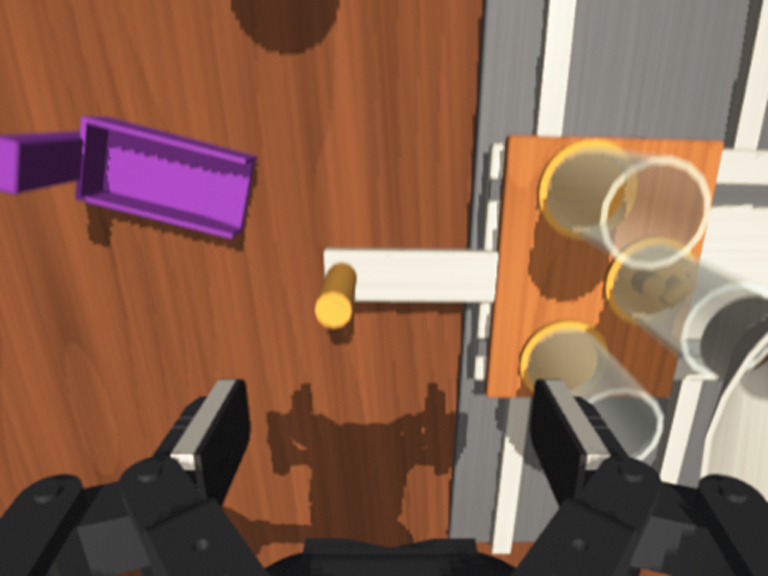

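```bash
python3 -c "
from h import *
m=np.load('m1.npy',allow_pickle=True).item()
b=lambda x,y,z:back('wrist',(x/1.5,y/1.5),z,m)[:2]
h=b(334,311,99);print(h)
a=np.radians(-4.4);R=np.array([[np.cos(a),np.sin(a)],[-np.sin(a),np.cos(a)]])
for p in((587,190),(567,366),(653,283)): print(R@(b(*p,50)-h))
print('rimL',R@(b(655,212,121)-h))
"
```

```text
[ 451.15273573 -186.52795736]
[134.26243454  52.12267948]
[136.74034872 -54.92991004]
[180.93555231  -0.99327139]
rimL [134.21086627  53.05810097]
```

Call:
jog_arm:
  deltas:
    - [0, -0.2, -1.2, 1.5, 0.01, -0.008, 0.01]
    - [0, -0.1, -1.0, 2.0, 0, 0, 0]
    - [0, 0, -0.3, 2.0, 0, 0, 0]
    - [0, 0, 0, 1.5, 0, 0, 0]
    - [0, 0, 0, 0.5, 0, 0, 0]

```text
t: 19.43
position: [452.5, -188.4, 114.6]
tool_rot: [[0.079, 0.997, 0.012], [0.997, -0.079, -0.005], [-0.004, 0.012, -1.0]]
contact_force: [0.1, -0.1, 0.9]
finger_gap: 85.6
```

```bash
python3 -c "
from h import *
st();to((451,-186.3,86),85.6)"
```

```text
19.43 [ 452.5 -188.4  114.6] [ 0.1 -0.1  0.9] 85.6
[[0.079, 0.997, 0.012], [0.997, -0.079, -0.005], [-0.004, 0.012, -1.0]]
shift cm [ 0.2  -0.2   2.86] turn [ 0.012  0.004 -0.002]
```

Call:
jog_arm:
  deltas:
    - [0, 0.3, -0.1, 1.2, 0.01, 0, 0]
    - [0, 0.1, -0.1, 1.0, 0, 0, 0]
    - [120, 0.1, 0, 0.4, 0, 0, 0]
    - [180, 0, 0, 0, 0, 0, 0]
    - [230, 0, 0, 0, 0, 0, 0]
  grip_force: 40

```text
t: 19.85
position: [450.8, -181.0, 85.5]
tool_rot: [[0.077, 0.997, -0.001], [0.997, -0.077, -0.002], [-0.002, -0.001, -1.0]]
contact_force: [-1.2, -0.8, -1.3]
finger_gap: 51.8
```

```bash
python3 -c "
from h import *
st();to((451,-186.3,86),85.6)"
```

```text
19.85 [ 450.8 -181.    85.5] [-1.2 -0.8 -1.3] 51.8
[[0.077, 0.997, -0.001], [0.997, -0.077, -0.002], [-0.002, -0.001, -1.0]]
shift cm [-0.52  0.06 -0.05] turn [-0.001  0.002 -0.   ]
```

Call:
jog_arm:
  deltas:
    - [240, -0.4, 0, 0, 0, 0, 0]
    - [255, 0, 0, 0, 0, 0, 0]
    - [255, 0, 0, 0, 0, 0, 0]
    - [255, 0, 0, 0, 0, 0, 0]
    - [255, 0, 0, 0, 0, 0, 0]

```text
t: 20.27
position: [451.6, -185.5, 86.8]
tool_rot: [[0.077, 0.997, 0.001], [0.997, -0.077, -0.003], [-0.002, 0.001, -1.0]]
contact_force: [1.7, 0.0, -2.8]
finger_gap: 16.4
```

```bash
python3 -c "
from h import *
st();crop('wrist',128,192,384,384,3,'w13')
print(back('wrist',(260,260),99))"
```

```text
20.27 [ 451.6 -185.5   86.8] [ 1.7  0.  -2.8] 16.4
[[0.077, 0.997, 0.001], [0.997, -0.077, -0.003], [-0.002, 0.001, -1.0]]
[ 452.86664391 -171.83983254   99.        ]
```

View pics/w13.png

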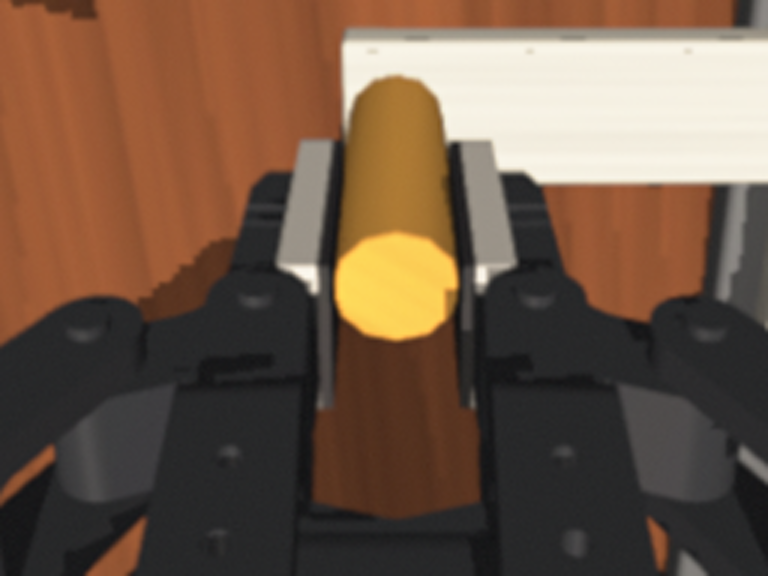

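Call:
jog_arm:
  deltas:
    - [255, 0.6, 0.5, 0, 0, 0, 0]
    - [255, 1.0, 0.8, 0, 0, 0, 0]
    - [255, 1.0, 0.8, 0, 0, 0, 0]
    - [255, 1.0, 0.8, 0, 0, 0, 0]
    - [255, 1.0, 0.8, 0, 0, 0, 0]
    - [255, 0.4, 0.4, 0, 0, 0, 0]

```text
t: 20.82
position: [493.9, -140.8, 86.8]
tool_rot: [[0.076, 0.997, -0.008], [0.997, -0.076, -0.009], [-0.01, -0.007, -1.0]]
contact_force: [-2.6, -2.2, -1.0]
finger_gap: 16.5
```

```bash
python3 -c "
from h import *
st();to((498.1,-137,86),85.6)"
```

```text
20.82 [ 493.9 -140.8   86.8] [-2.6 -2.2 -1. ] 16.5
[[0.076, 0.997, -0.008], [0.997, -0.076, -0.009], [-0.01, -0.007, -1.0]]
shift cm [0.41 0.39 0.07] turn [-0.007  0.01   0.   ]
```

Call:
jog_arm:
  deltas:
    - [255, 0.4, 0.4, 0, -0.007, 0.01, 0]
    - [255, 0.1, 0.1, 0, 0, 0, 0]

```text
t: 20.98
position: [499.6, -135.6, 86.8]
tool_rot: [[0.074, 0.997, -0.001], [0.997, -0.074, -0.0], [-0.0, -0.001, -1.0]]
contact_force: [-2.1, -2.1, -0.2]
finger_gap: 16.7
```

```bash
python3 -c "
from h import *
st();to((498.1,-137,86),85.6)"; python3 ov.py 628.7 -200 498 -137 o3
```

```text
20.98 [ 499.6 -135.6   86.8] [-2.1 -2.1 -0.2] 16.7
[[0.074, 0.997, -0.001], [0.997, -0.074, -0.0], [-0.0, -0.001, -1.0]]
shift cm [-0.15 -0.14  0.08] turn [-0.001  0.     0.003]
[636.6 -95. ]
[ 677.5 -150.8]
[ 628.6 -199.7]
```

View pics/o3t.png

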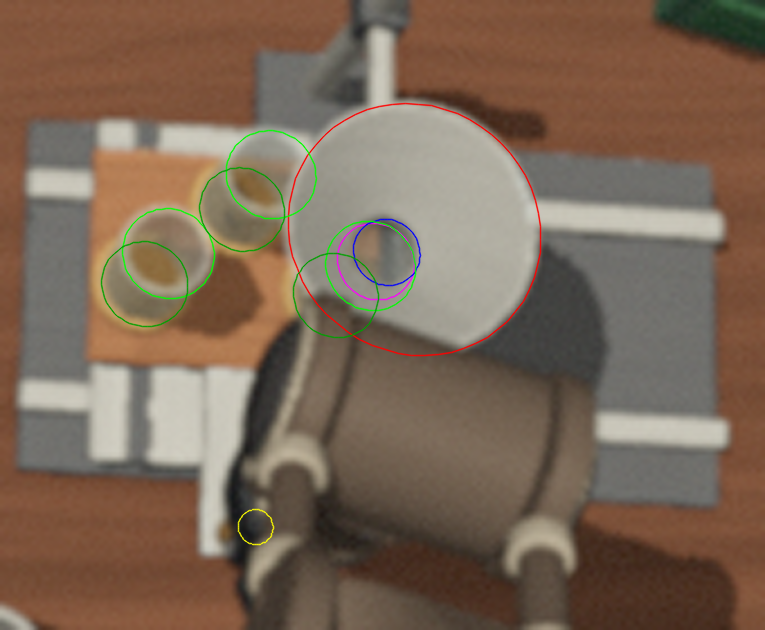

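View pics/o3s.png

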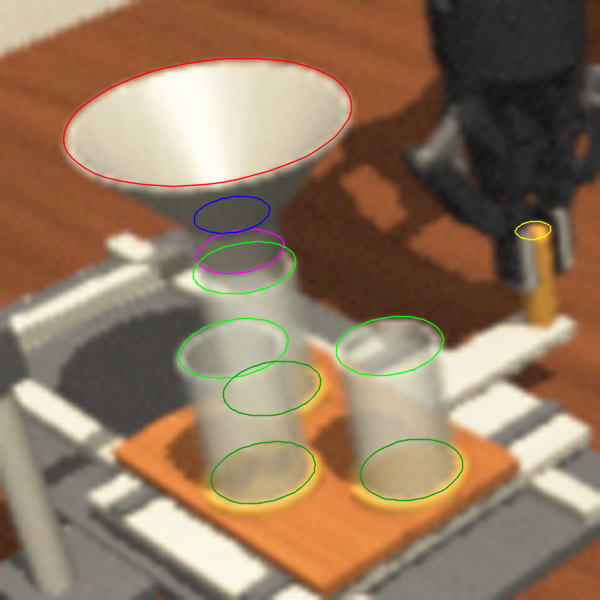

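Call:
jog_arm:
  deltas:
    - [255, -0.2, -0.15, 0, 0, 0, 0]
    - [255, 0, 0, 0, 0, 0, 0]

```text
t: 21.25
position: [498.7, -137.2, 86.8]
tool_rot: [[0.076, 0.997, 0.002], [0.997, -0.076, 0.001], [0.002, 0.002, -1.0]]
contact_force: [-1.0, -1.8, -0.3]
finger_gap: 16.8
```

Call:
jog_arm:
  deltas:
    - [100, 0, 0, 0, 0, 0, 0]
    - [0, 0, 0, 0, 0, 0, 0]
    - [0, 0, 0, 0, 0, 0, 0]
    - [0, 0, 0, 0, 0, 0, 0]
    - [0, 0, 0, -1, 0, 0, 0]
    - [0, 0, 0, -2, 0, 0, 0]
    - [0, 0, 0, -3, 0, 0, 0]
    - [0, 0, 0, -3, 0, 0, 0]
    - [0, 0, 0, -3, 0, 0, 0]

```text
t: 22.0
position: [492.9, -136.9, 206.7]
tool_rot: [[0.078, 0.997, -0.012], [0.997, -0.078, 0.006], [0.005, -0.012, -1.0]]
contact_force: [0.6, -0.7, 0.0]
finger_gap: 85.2
```

```bash
python3 ov.py 628.7 -200 498 -137 o4; python3 -c "
from h import *
st();to((470,130,230),95)"
```

```text
[636.6 -95. ]
[ 677.5 -150.8]
[ 628.6 -199.7]
22.1 [ 497.9 -138.7  212.2] [ 1.  -0.4  0.4] 85.3
[[0.078, 0.997, 0.002], [0.997, -0.078, 0.001], [0.002, 0.002, -1.0]]
shift cm [26.57 -4.88 -1.74] turn [ 0.002 -0.001 -0.165]
```

View pics/o4t.png

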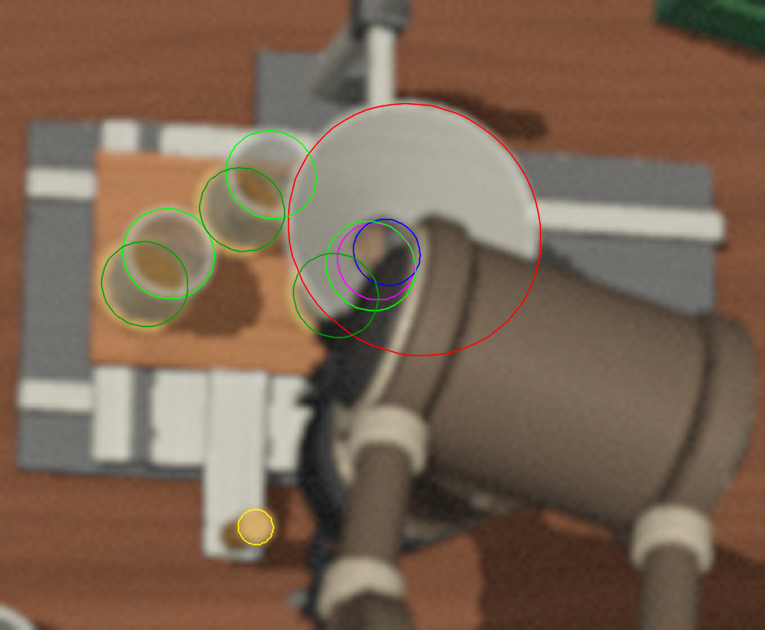

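View pics/o4s.png

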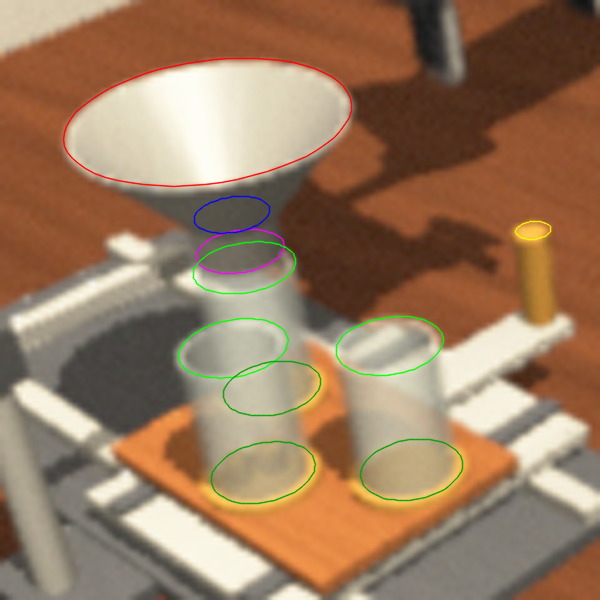

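Call:
jog_arm:
  deltas:
    - [0, 2, -0.3, 0, 0, 0, 0]
    - [0, 3.5, -0.5, 0, 0, 0, -0.025]
    - [0, 3.5, -0.5, 0, 0, 0, -0.025]
    - [0, 3.5, -0.5, 0, 0, 0, -0.025]
    - [0, 3.5, -0.5, 0, 0, 0, -0.025]
    - [0, 3.5, -0.4, 0, 0, 0, -0.025]
    - [0, 3.5, -0.4, 0, 0, 0, -0.025]
    - [0, 3, -0.3, 0, 0, 0, -0.025]
    - [0, 1, 0, 0, 0, 0, -0.02]

```text
t: 22.85
position: [467.5, 137.6, 218.1]
tool_rot: [[-0.115, 0.993, 0.016], [0.993, 0.115, -0.002], [-0.004, 0.016, -1.0]]
contact_force: [-0.9, -0.1, -0.4]
finger_gap: 85.1
```

```bash
python3 -c "
from h import *
st();to((488.5,161,150),97.3)
m=env.camera_model('wrist'); np.save('m1.npy',m,allow_pickle=True);crop('wrist',0,0,512,384,1.5,'w14')"
```

```text
22.85 [467.5 137.6 218.1] [-0.9 -0.1 -0.4] 85.1
[[-0.115, 0.993, 0.016], [0.993, 0.115, -0.002], [-0.004, 0.016, -1.0]]
shift cm [2.11 2.25 6.84] turn [ 0.016  0.004 -0.012]
```

View pics/w14.png

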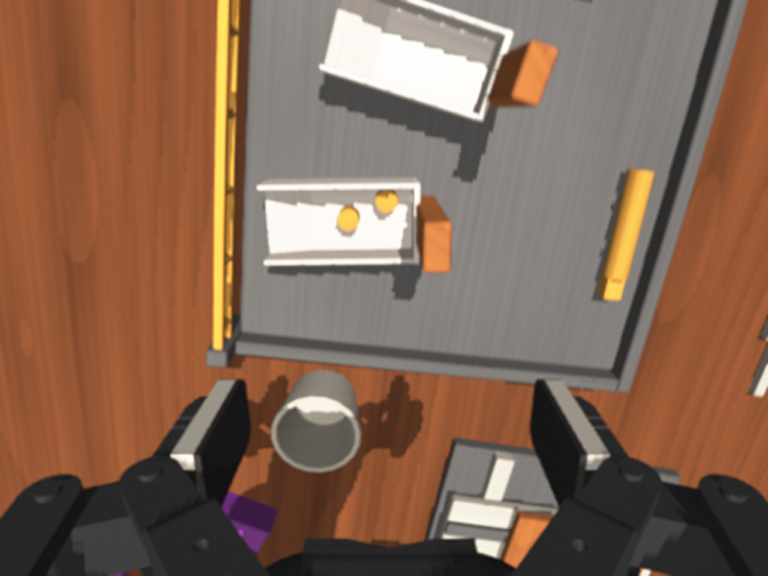

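```bash
python3 -c "
from h import *
m=np.load('m1.npy',allow_pickle=True).item()
b=lambda x,y,z:back('wrist',(x/1.5,y/1.5),z,m)[:2].round(1)
P=[b(x,y,58) for x,y in((258,187),(419,183),(419,264),(265,264))]; print(*P)
f=(P[0]+P[3])/2; k=(P[1]+P[2])/2; d=k-f; print('len',np.hypot(*d),'yaw',np.degrees(np.arctan2(d[1],d[0])),'grip',(f+k)/2+d/np.hypot(*d)*52)
print('griptop',b(437,246,112))
"
```

```text
[390.4 172. ] [482.1 184.4] [488.6 136.1] [396. 126.]
len 92.83418012779563 yaw 6.960428751710886 grip [490.89176436 160.92655832]
griptop [490.  162.1]
```

Call:
jog_arm:
  deltas:
    - [0, 0.8, 0.8, 2, 0.01, 0, -0.012]
    - [0, 0.8, 0.8, 2, 0, 0, 0]
    - [0, 0.4, 0.6, 2, 0, 0, 0]
    - [0, 0.1, 0.2, 2, 0, 0, 0]
    - [0, 0, 0, 1, 0, 0, 0]

```text
t: 23.32
position: [495.6, 161.1, 130.3]
tool_rot: [[-0.133, 0.991, 0.019], [0.991, 0.133, -0.005], [-0.007, 0.018, -1.0]]
contact_force: [-0.3, -0.8, 0.8]
finger_gap: 85.4
```

```bash
python3 -c "
from h import *
st();to((490.3,161.5,88),97)"
```

```text
23.32 [495.6 161.1 130.3] [-0.3 -0.8  0.8] 85.4
[[-0.133, 0.991, 0.019], [0.991, 0.133, -0.005], [-0.007, 0.018, -1.0]]
shift cm [ 0.14 -0.59  4.22] turn [0.018 0.007 0.011]
```

Call:
jog_arm:
  deltas:
    - [0, 0.1, -0.2, 1.5, 0.018, 0.007, 0.01]
    - [0, 0.1, -0.2, 1.5, 0, 0, 0]
    - [0, 0, 0, 0.9, 0, 0, 0]

```text
t: 23.57
position: [492.2, 159.4, 89.2]
tool_rot: [[-0.12, 0.993, -0.001], [0.993, 0.12, -0.002], [-0.001, -0.002, -1.0]]
contact_force: [0.3, 0.8, -0.3]
finger_gap: 85.7
```

```bash
python3 -c "
from h import *
st();to((490.3,161.5,88),97)"
```

```text
23.57 [492.2 159.4  89.2] [ 0.3  0.8 -0.3] 85.7
[[-0.12, 0.993, -0.001], [0.993, 0.12, -0.002], [-0.001, -0.002, -1.0]]
shift cm [ 0.23 -0.16  0.12] turn [-0.002  0.001 -0.002]
```

Call:
jog_arm:
  deltas:
    - [0, 0.2, -0.1, 0, 0, 0, 0]
    - [100, 0, 0, 0, 0, 0, 0]
    - [180, 0, 0, 0, 0, 0, 0]
    - [255, 0, 0, 0, 0, 0, 0]
    - [255, 0, 0, 0, 0, 0, 0]
  grip_force: 60

```text
t: 23.98
position: [491.2, 158.8, 89.5]
tool_rot: [[-0.118, 0.993, -0.002], [0.993, 0.118, -0.003], [-0.003, -0.003, -1.0]]
contact_force: [-0.5, 0.4, 0.4]
finger_gap: 39.0
```

```bash
python3 -c "
from h import *
st();to((490.3,161.5,88),97)"
```

```text
23.98 [491.2 158.8  89.5] [-0.5  0.4  0.4] 39.0
[[-0.118, 0.993, -0.002], [0.993, 0.118, -0.003], [-0.003, -0.003, -1.0]]
shift cm [ 0.28 -0.05  0.15] turn [-0.003  0.003 -0.004]
```

Call:
jog_arm:
  deltas:
    - [255, 0.2, 0, 0, 0, 0, 0]
    - [255, 0, 0, 0, 0, 0, 0]
    - [255, 0, 0, 0, 0, 0, 0]
    - [255, 0, 0, 0, 0, 0, 0]
    - [255, 0, 0, 0, 0, 0, 0]

```text
t: 24.4
position: [492.2, 161.6, 91.6]
tool_rot: [[-0.119, 0.993, 0.002], [0.993, 0.119, -0.002], [-0.002, 0.002, -1.0]]
contact_force: [0.2, -0.6, -0.4]
finger_gap: 13.1
```

```bash
python3 -c "
from h import *
st();crop('wrist',0,0,512,384,1.5,'w15')"
```

```text
24.4 [492.2 161.6  91.6] [ 0.2 -0.6 -0.4] 13.1
[[-0.119, 0.993, 0.002], [0.993, 0.119, -0.002], [-0.002, 0.002, -1.0]]
```

View pics/w15.png

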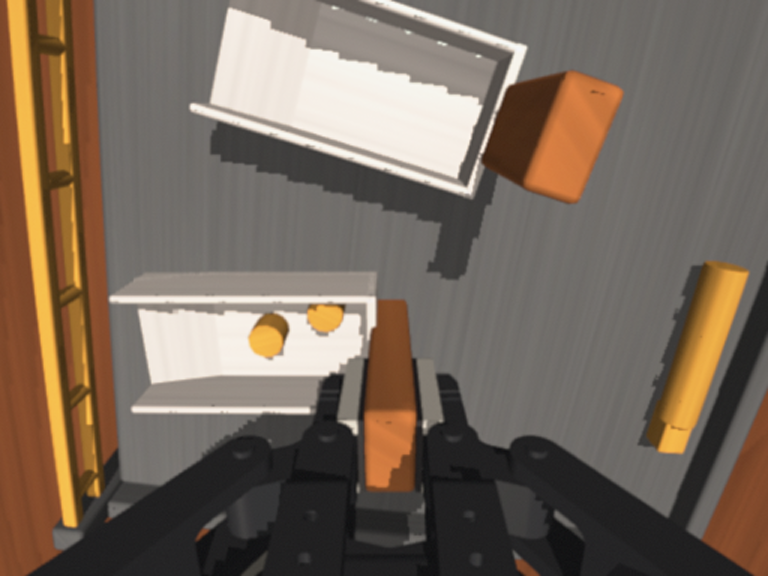

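Call:
jog_arm:
  deltas:
    - [255, 0, 0, -0.5, 0, 0, 0]
    - [255, 0, 0, -1, 0, 0, 0]
    - [255, 0, 0, -1.5, 0, 0, 0]
    - [255, 0, 0, -1.5, 0, 0, 0]
    - [255, 0, 0, -1.5, 0, 0, 0]
    - [255, 0, 0, -1.5, 0, 0, 0]
    - [255, 0, 0, -1.5, 0, 0, 0]
    - [255, 0, 0, -1.5, 0, 0, 0]
    - [255, 0, 0, -1.5, 0, 0, 0]
    - [255, 0, 0, -1.5, 0, 0, 0]
    - [255, 0, 0, -1.5, 0, 0, 0]
    - [255, 0, 0, -1.5, 0, 0, 0]

```text
t: 25.45
position: [487.5, 160.8, 266.6]
tool_rot: [[-0.119, 0.993, -0.007], [0.993, 0.119, -0.004], [-0.003, -0.007, -1.0]]
contact_force: [-0.8, 0.2, -1.3]
finger_gap: 13.3
```

```bash
python3 -c "
from h import *
st();to((690,-215,330),73.3)"
```

```text
25.45 [487.5 160.8 266.6] [-0.8  0.2 -1.3] 13.3
[[-0.119, 0.993, -0.007], [0.993, 0.119, -0.004], [-0.003, -0.007, -1.0]]
shift cm [-39.74  15.6   -6.32] turn [-0.006  0.005  0.41 ]
```

Call:
jog_arm:
  deltas:
    - [255, -0.5, 0.2, -0.5, 0, 0, 0.03]
    - [255, -0.8, 0.4, -0.8, 0, 0, 0.05]
    - [255, -1, 0.5, -0.8, 0, 0, 0.05]
    - [255, -1, 0.5, -0.8, 0, 0, 0.05]
    - [255, -1, 0.5, -0.8, 0, 0, 0.05]
    - [255, -1, 0.5, -0.8, 0, 0, 0.05]
    - [255, -1, 0.5, -0.8, 0, 0, 0.05]
    - [255, -1, 0.5, -0.4, 0, 0, 0.04]

```text
t: 26.12
position: [519.7, 82.9, 331.5]
tool_rot: [[0.271, 0.963, -0.001], [0.963, -0.271, -0.003], [-0.003, 0.0, -1.0]]
contact_force: [-0.1, 0.7, -2.0]
finger_gap: 13.6
```

```bash
python3 -c "
from h import *
st();to((690,-212,330),73.3)"
```

```text
26.12 [519.7  82.9 331.5] [-0.1  0.7 -2. ] 13.6
[[0.271, 0.963, -0.001], [0.963, -0.271, -0.003], [-0.003, 0.0, -1.0]]
shift cm [-23.77  24.39   0.24] turn [0.    0.003 0.017]
```

Call:
jog_arm:
  deltas:
    - [255, -1.5, 1.5, 0, 0, 0, 0.004]
    - [255, -1.7, 1.7, 0, 0, 0, 0.004]
    - [255, -1.7, 1.7, 0, 0, 0, 0.004]
    - [255, -1.7, 1.7, 0, 0, 0, 0.004]
    - [255, -1.7, 1.7, 0, 0, 0, 0]
    - [255, -1.7, 1.7, 0, 0, 0, 0]
    - [255, -1.7, 1.7, 0, 0, 0, 0]
    - [255, -1.7, 1.7, 0, 0, 0, 0]
    - [255, -1.7, 1.7, 0, 0, 0, 0]
    - [255, -1.7, 1.7, 0, 0, 0, 0]
    - [255, -1.7, 1.7, 0, 0, 0, 0]
    - [255, -1.5, 1.6, 0, 0, 0, 0]
    - [255, -0.8, 0.9, 0, 0, 0, 0]
    - [255, -0.2, 0.4, 0, 0, 0, 0]

```text
t: 27.28
position: [662.8, -202.4, 326.7]
tool_rot: [[0.309, 0.951, -0.01], [0.951, -0.309, -0.003], [-0.006, -0.009, -1.0]]
contact_force: [-0.0, 1.0, -0.2]
finger_gap: 13.1
```

```bash
python3 -c "
from h import *
st();
L=(0,-99,52.6)
pour(0,15,265,lipt=L);pour(30,15,225,lipt=L)"
```

```text
27.28 [ 662.8 -202.4  326.7] [-0.   1.  -0.2] 13.1
[[0.309, 0.951, -0.01], [0.951, -0.309, -0.003], [-0.006, -0.009, -1.0]]
TCP [ 737.9 -232.8  317.6]
shift cm [-0.56  8.09  0.84] turn [-0.009  0.006 -0.023]
TCP [ 700.  -221.4  320.1]
shift cm [-0.65  4.13  0.63] turn [-0.533  0.011 -0.021]
```

Call:
jog_arm:
  deltas:
    - [255, -0.2, 1.2, 0, 0, 0, -0.01]
    - [255, -0.2, 1.2, 0, -0.03, 0, -0.01]
    - [255, -0.1, 0.8, 0, -0.06, 0, 0]
    - [255, 0, 0.5, 0.1, -0.07, 0, 0]
    - [255, 0, 0.3, 0.1, -0.07, 0, 0]
    - [255, 0, 0.1, 0.1, -0.07, 0, 0]
    - [255, 0, 0, 0.1, -0.07, 0, 0]
    - [255, 0, 0, 0.1, -0.06, 0, 0]
    - [255, 0, 0, 0, -0.04, 0, 0]

```text
t: 28.03
position: [700.4, -215.6, 317.3]
tool_rot: [[0.293, 0.854, 0.43], [0.956, -0.262, -0.13], [0.001, 0.449, -0.893]]
contact_force: [-0.6, -0.0, -1.3]
finger_gap: 13.2
```

```bash
python3 -c "
from h import *
st();
L=(0,-99,52.6)
pour(30,15,220,lipt=L);pour(45,15,215,lipt=L)
crop('wrist',0,0,512,384,1.5,'w16');crop('scene',40,60,240,240,3.5,'s16')"
```

```text
28.03 [ 700.4 -215.6  317.3] [-0.6 -0.  -1.3] 13.2
[[0.293, 0.854, 0.43], [0.956, -0.262, -0.13], [0.001, 0.449, -0.893]]
TCP [ 700.  -221.4  315.1]
shift cm [-0.56  0.02  0.26] turn [-0.057  0.002 -0.005]
TCP [ 674.5 -213.7  322.2]
shift cm [-0.58 -2.04 -1.58] turn [-0.319  0.002 -0.005]
```

View pics/w16.png

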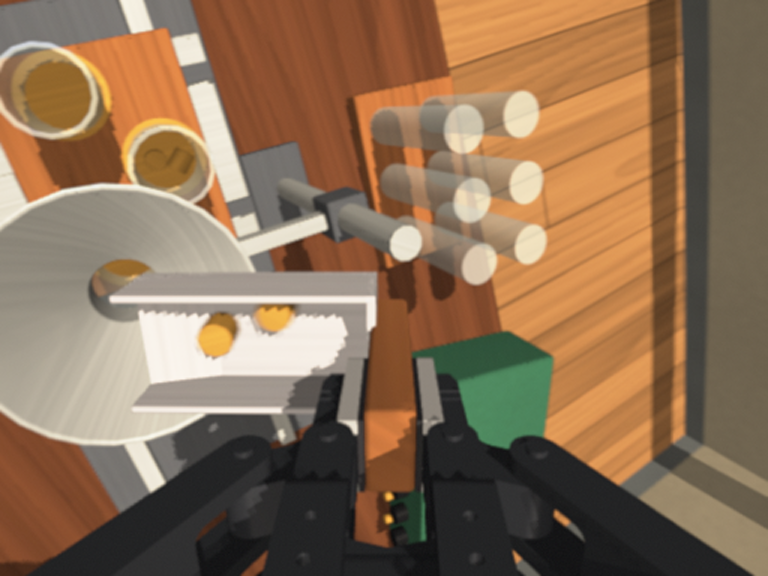

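View pics/s16.png

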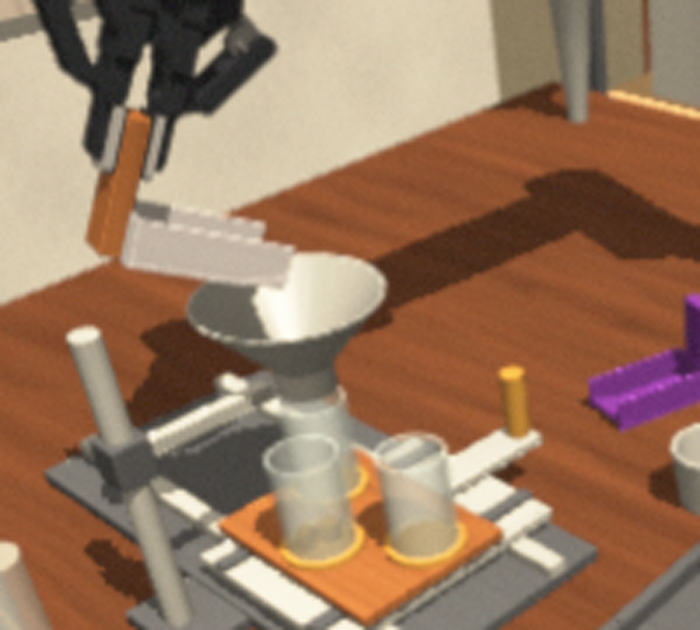

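Call:
jog_arm:
  deltas:
    - [255, -0.2, -0.2, -0.1, -0.03, 0, 0]
    - [255, -0.2, -0.3, -0.2, -0.05, 0, 0]
    - [255, -0.1, -0.4, -0.3, -0.06, 0, 0]
    - [255, 0, -0.5, -0.3, -0.06, 0, 0]
    - [255, 0, -0.4, -0.3, -0.06, 0, 0]
    - [255, 0, -0.2, -0.2, -0.05, 0, 0]
    - [255, 0, 0, 0, -0.02, 0, 0]

```text
t: 28.72
position: [675.7, -209.3, 320.1]
tool_rot: [[0.289, 0.667, 0.687], [0.957, -0.205, -0.204], [0.005, 0.717, -0.698]]
contact_force: [0.6, 0.5, -1.9]
finger_gap: 13.2
```

```bash
python3 -c "
from h import *
print(st()['joints'].round(2));
L=(0,-99,52.6)
pour(45,15,215,lipt=L)
crop('wrist',0,0,512,384,1.5,'w17');crop('scene',40,60,240,240,3.5,'s17')"
```

```text
28.72 [ 675.7 -209.3  320.1] [ 0.6  0.5 -1.9] 13.2
[[0.289, 0.667, 0.687], [0.957, -0.205, -0.204], [0.005, 0.717, -0.698]]
[-0.39  0.06  1.96  0.24  0.33 -0.29]
TCP [ 674.5 -213.7  322.2]
shift cm [-0.46  0.16 -0.14] turn [ 0.013 -0.002 -0.005]
```

View pics/w17.png

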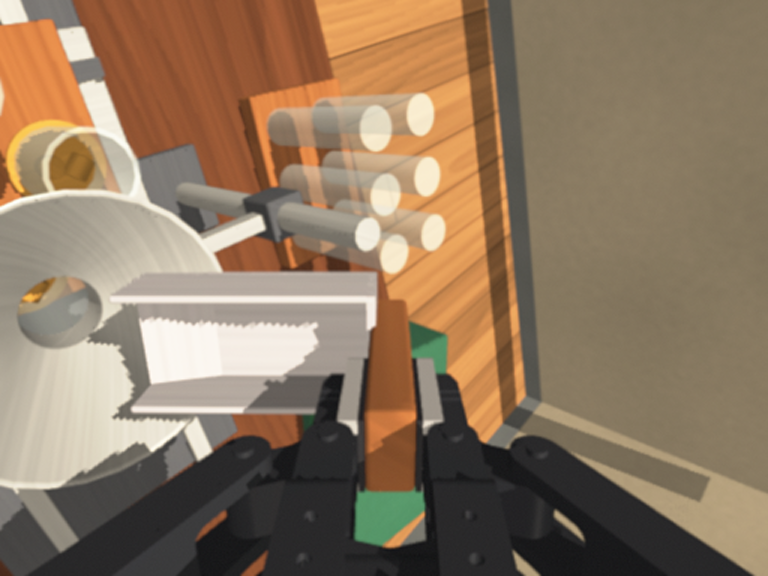

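View pics/s17.png

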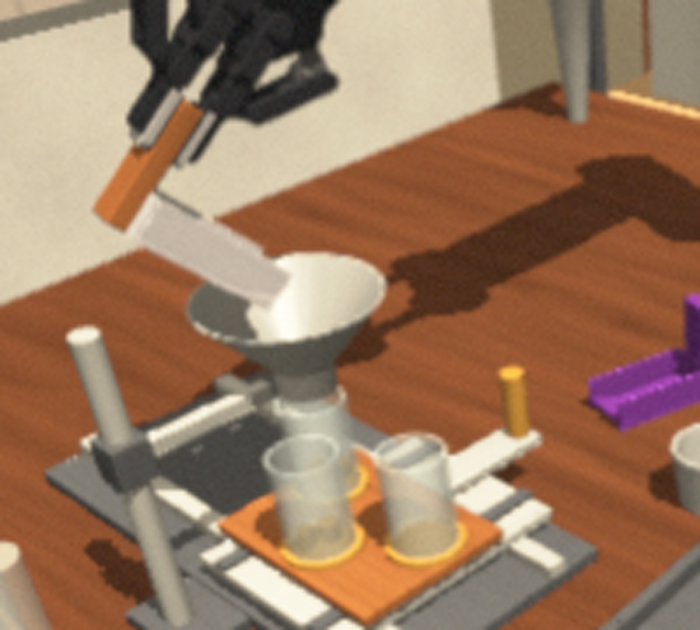

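Scoop is empty. Tilt back upright and verify.

Call:
jog_arm:
  deltas:
    - [255, 0, 0.3, -0.5, 0.06, 0, 0]
    - [255, 0, 0.3, -0.5, 0.1, 0, 0]
    - [255, 0, 0.3, -0.5, 0.1, 0, 0]
    - [255, 0, 0, -0.5, 0.1, 0, 0]
    - [255, 0, 0, -0.3, 0.1, 0, 0]
    - [255, 0, 0, 0, 0.1, 0, 0]
    - [255, 0, 0, 0, 0.1, 0, 0]
    - [255, 0, 0, 0, 0.1, 0, 0]

```text
t: 29.48
position: [667.8, -206.4, 351.8]
tool_rot: [[0.295, 0.956, -0.001], [0.956, -0.295, 0.002], [0.002, -0.002, -1.0]]
contact_force: [0.6, 0.5, -0.9]
finger_gap: 13.2
```

```bash
python3 -c "
from h import *
st();to((492.2,161.6,330),96.8)
crop('wrist',0,0,512,384,1.5,'w18');crop('scene',80,130,200,240,6,'s18')"
```

```text
29.48 [ 667.8 -206.4  351.8] [ 0.6  0.5 -0.9] 13.2
[[0.295, 0.956, -0.001], [0.956, -0.295, 0.002], [0.002, -0.002, -1.0]]
shift cm [ 29.98 -27.63   2.28] turn [-0.001 -0.002 -0.418]
```

View pics/w18.png

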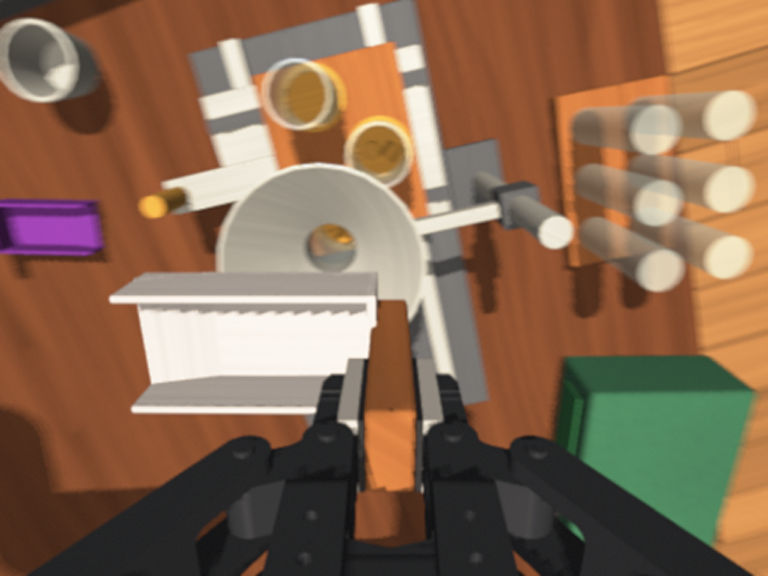

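View pics/s18.png

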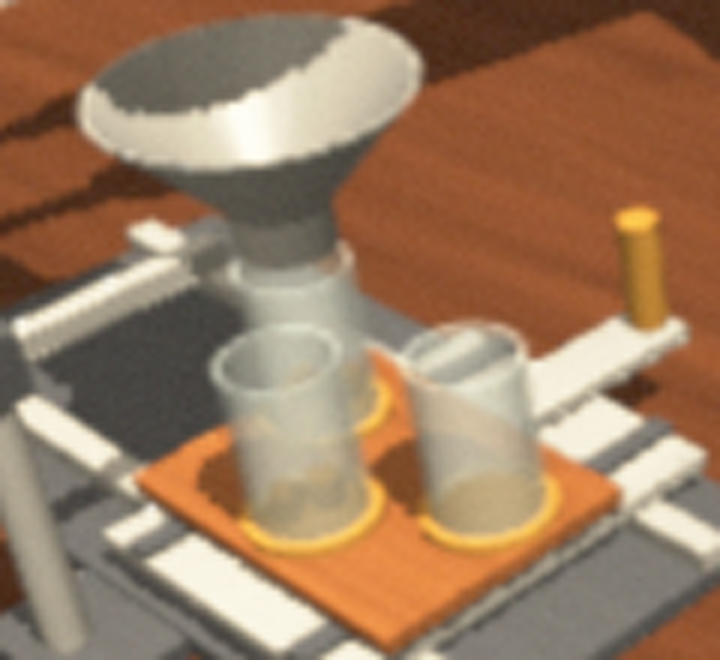

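Call:
jog_arm:
  deltas:
    - [255, 1, -0.9, 0, 0, 0, 0]
    - [255, 2, -1.8, 0, 0, 0, 0]
    - [255, 2.2, -2.1, 0.2, 0, 0, 0]
    - [255, 2.2, -2.1, 0.2, 0, 0, 0]
    - [255, 2.2, -2.1, 0.2, 0, 0, 0]
    - [255, 2.2, -2.1, 0.2, 0, 0, 0]
    - [255, 2.2, -2.1, 0.2, 0, 0, 0]
    - [255, 2.2, -2.1, 0.2, 0, 0, 0]
    - [255, 2.2, -2.1, 0.2, 0, 0, 0]
    - [255, 2.2, -2.1, 0.2, 0, 0, 0]
    - [255, 2.2, -2.1, 0.2, 0, 0, 0]
    - [255, 2.2, -2.1, 0.2, 0, 0, 0]
    - [255, 2, -1.9, 0.2, 0, 0, 0]
    - [255, 1, -1, 0, 0, 0, 0]

```text
t: 30.75
position: [475.3, 158.6, 324.4]
tool_rot: [[0.305, 0.952, 0.03], [0.952, -0.305, 0.004], [0.013, 0.027, -1.0]]
contact_force: [-0.2, 0.1, -1.5]
finger_gap: 13.1
```

Call:
jog_arm:
  deltas:
    - [255, 0, 0, 0.5, 0, 0, -0.05]
    - [255, 0, 0, 1, 0, 0, -0.08]
    - [255, 0, 0, 1, 0, 0, -0.08]
    - [255, 0, 0, 1, 0, 0, -0.08]
    - [255, 0, 0, 1, 0, 0, -0.08]
    - [255, 0, 0, 0.5, 0, 0, -0.04]

```text
t: 31.25
position: [464.0, 166.3, 277.1]
tool_rot: [[-0.129, 0.99, 0.048], [0.992, 0.128, 0.013], [0.007, 0.05, -0.999]]
contact_force: [0.1, -0.8, -1.6]
finger_gap: 13.1
```

```bash
python3 -c "
from h import *
st();to((492.2,161.6,120),96.8)
crop('wrist',0,0,512,384,1.5,'w19')
crop('scene',200,150,430,320,3.4,'s19')"
```

```text
31.25 [464.  166.3 277.1] [ 0.1 -0.8 -1.6] 13.1
[[-0.129, 0.99, 0.048], [0.992, 0.128, 0.013], [0.007, 0.05, -0.999]]
shift cm [-0.94  1.95 15.82] turn [ 0.05  -0.007  0.01 ]
```

View pics/w19.png

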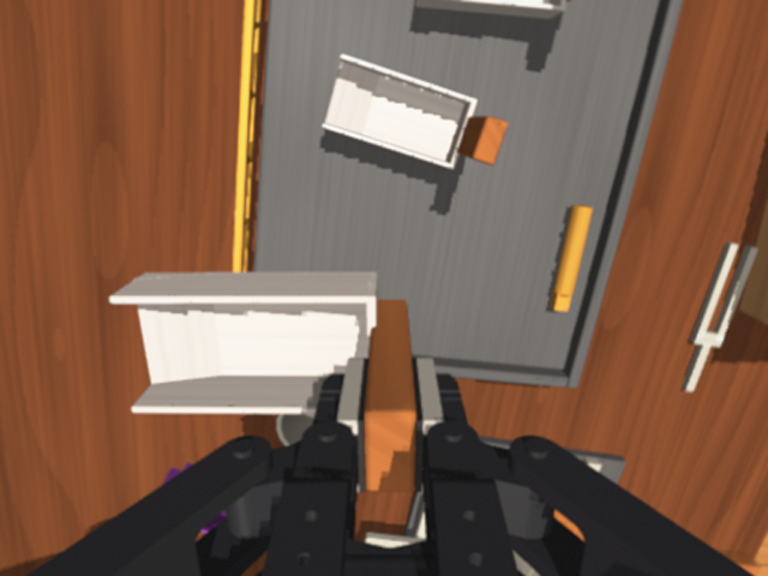

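View pics/s19.png

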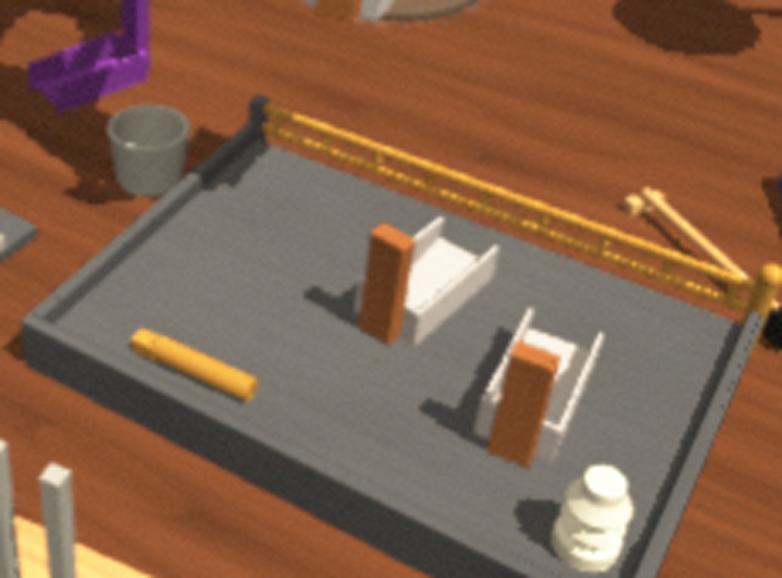

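Call:
jog_arm:
  deltas:
    - [255, -0.4, 1.2, 0.5, 0.03, -0.007, 0.01]
    - [255, -0.3, 1.0, 1, 0.02, 0, 0]
    - [255, -0.2, 0.8, 2, 0, 0, 0]
    - [255, 0, 0.3, 2, 0, 0, 0]
    - [255, 0, 0, 2, 0, 0, 0]
    - [255, 0, 0, 2, 0, 0, 0]

```text
t: 31.85
position: [502.1, 164.2, 192.4]
tool_rot: [[-0.106, 0.994, 0.027], [0.994, 0.106, 0.008], [0.005, 0.027, -1.0]]
contact_force: [0.2, 0.5, -1.5]
finger_gap: 13.3
```

```bash
python3 -c "
from h import *
st();to((494,161.6,120),96.8)"
```

```text
31.85 [502.1 164.2 192.4] [ 0.2  0.5 -1.5] 13.3
[[-0.106, 0.994, 0.027], [0.994, 0.106, 0.008], [0.005, 0.027, -1.0]]
shift cm [-0.21 -1.03  7.22] turn [ 0.027 -0.005 -0.013]
```

Call:
jog_arm:
  deltas:
    - [255, 0, -0.3, 1.8, 0.02, -0.005, -0.01]
    - [255, 0, -0.3, 1.8, 0.01, 0, 0]
    - [255, 0, -0.2, 1.6, 0, 0, 0]
    - [255, 0, 0, 1.0, 0, 0, 0]

```text
t: 32.18
position: [493.1, 164.2, 130.2]
tool_rot: [[-0.109, 0.994, 0.005], [0.994, 0.109, 0.002], [0.001, 0.005, -1.0]]
contact_force: [-0.5, 0.6, -1.6]
finger_gap: 13.4
```

```bash
python3 -c "
from h import *
st();to((494,161.6,96),96.8)"
```

```text
32.18 [493.1 164.2 130.2] [-0.5  0.6 -1.6] 13.4
[[-0.109, 0.994, 0.005], [0.994, 0.109, 0.002], [0.001, 0.005, -1.0]]
shift cm [-0.27  0.04  3.42] turn [ 0.005 -0.001 -0.009]
```

Call:
jog_arm:
  deltas:
    - [255, -0.1, 0.2, 1.2, 0.005, 0, -0.01]
    - [255, 0, 0.1, 1.0, 0, 0, 0]
    - [255, 0, 0, 0.5, 0, 0, 0]

```text
t: 32.43
position: [496.4, 164.1, 102.8]
tool_rot: [[-0.118, 0.993, 0.003], [0.993, 0.118, 0.002], [0.002, 0.004, -1.0]]
contact_force: [-0.1, 0.8, -2.1]
finger_gap: 13.2
```

```bash
python3 -c "
from h import *
st();to((494,161.6,92),96.8)"
```

```text
32.43 [496.4 164.1 102.8] [-0.1  0.8 -2.1] 13.2
[[-0.118, 0.993, 0.003], [0.993, 0.118, 0.002], [0.002, 0.004, -1.0]]
shift cm [-0.22 -0.27  1.08] turn [ 0.004 -0.002 -0.   ]
```

Call:
jog_arm:
  deltas:
    - [255, 0, 0, 0.5, 0, 0, 0]
    - [255, 0, 0, 0.3, 0, 0, 0]
    - [255, 0, 0, 0.2, 0, 0, 0]

```text
t: 32.68
position: [497.5, 164.3, 92.4]
tool_rot: [[-0.117, 0.993, 0.005], [0.993, 0.117, 0.003], [0.002, 0.005, -1.0]]
contact_force: [0.6, 0.0, -1.2]
finger_gap: 13.3
```

Call:
jog_arm:
  deltas:
    - [255, 0, 0, 0.2, 0, 0, 0]

```text
t: 32.77
position: [498.0, 164.5, 91.1]
tool_rot: [[-0.117, 0.993, 0.005], [0.993, 0.117, 0.003], [0.002, 0.006, -1.0]]
contact_force: [-4.3, 0.1, 18.4]
finger_gap: 13.3
```

Contact. Release and lift.

Call:
jog_arm:
  deltas:
    - [150, 0, 0, 0, 0, 0, 0]
    - [60, 0, 0, 0, 0, 0, 0]
    - [0, 0, 0, 0, 0, 0, 0]
    - [0, 0, 0, 0, 0, 0, 0]
    - [0, 0, 0, -1, 0, 0, 0]
    - [0, 0, 0, -2, 0, 0, 0]
    - [0, 0, 0, -3, 0, 0, 0]
    - [0, 0, 0, -3, 0, 0, 0]

```text
t: 33.43
position: [494.0, 163.3, 180.6]
tool_rot: [[-0.117, 0.993, -0.005], [0.993, 0.117, 0.0], [0.001, -0.005, -1.0]]
contact_force: [0.6, 0.4, -0.5]
finger_gap: 85.4
```

```bash
python3 -c "
from h import *
st();to((497,-138,180),85.6)
crop('wrist',0,0,512,384,1.5,'w20')
crop('scene',200,150,430,320,3.4,'s20')"
```

```text
33.43 [494.  163.3 180.6] [ 0.6  0.4 -0.5] 85.4
[[-0.117, 0.993, -0.005], [0.993, 0.117, 0.0], [0.001, -0.005, -1.0]]
shift cm [-29.96  -3.22   0.04] turn [-0.005 -0.     0.194]
```

View pics/w20.png

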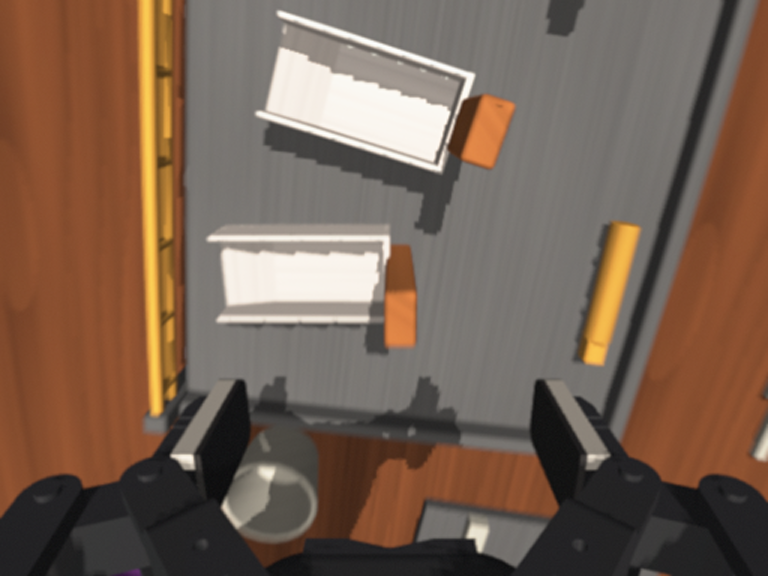

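View pics/s20.png

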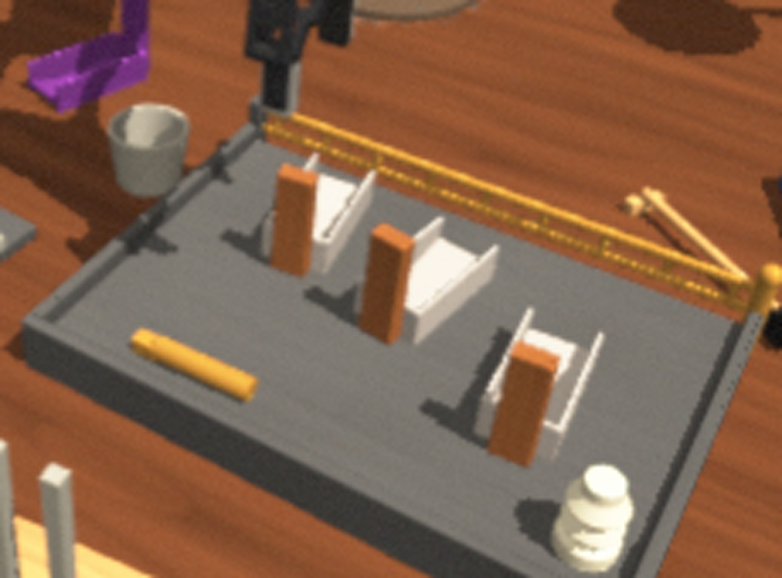

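Call:
jog_arm:
  deltas:
    - [0, -3, 0, 0, 0, 0, 0.02]
    - [0, -3.5, 0, 0, 0, 0, 0.025]
    - [0, -3.5, -0.2, 0, 0, 0, 0.025]
    - [0, -3.5, -0.2, 0, 0, 0, 0.025]
    - [0, -3.5, -0.4, 0, 0, 0, 0.025]
    - [0, -3.5, -0.4, 0, 0, 0, 0.025]
    - [0, -3.5, -0.4, 0, 0, 0, 0.025]
    - [0, -3, -0.4, 0, 0, 0, 0.02]
    - [0, -1.0, 0, 0, 0, 0, 0]

```text
t: 34.28
position: [489.5, -122.2, 189.3]
tool_rot: [[0.072, 0.997, 0.021], [0.997, -0.072, 0.005], [0.007, 0.021, -1.0]]
contact_force: [0.6, -0.1, -0.1]
finger_gap: 85.3
```

```bash
python3 -c "
from h import *
st();to((498,-137,130),85.6)
m=env.camera_model('wrist'); np.save('m1.npy',m,allow_pickle=True);crop('wrist',0,0,512,384,1.5,'w21')"
```

```text
34.28 [ 489.5 -122.2  189.3] [ 0.6 -0.1 -0.1] 85.3
[[0.072, 0.997, 0.021], [0.997, -0.072, 0.005], [0.007, 0.021, -1.0]]
shift cm [-1.46  0.83  5.94] turn [ 0.021 -0.007  0.005]
```

View pics/w21.png

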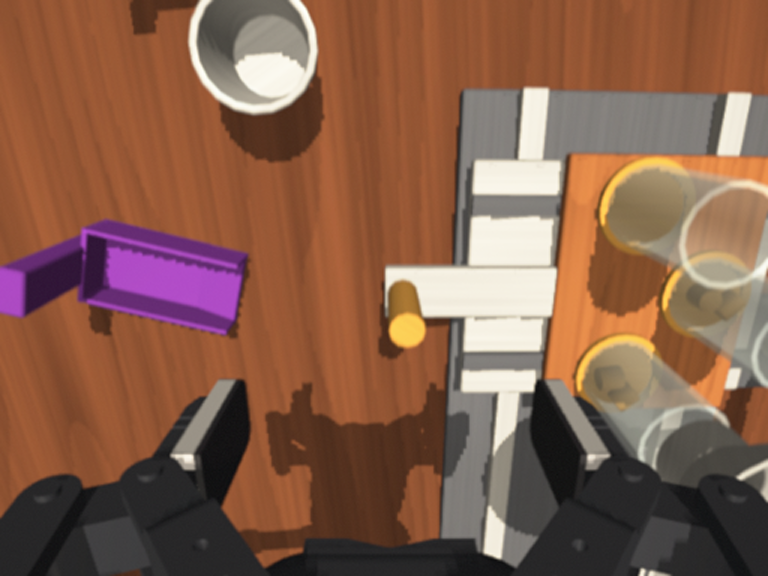

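Call:
jog_arm:
  deltas:
    - [0, -0.6, 0.4, 1.5, 0.02, -0.007, 0]
    - [0, -0.5, 0.3, 2.5, 0, 0, 0]
    - [0, -0.1, 0, 2.5, 0, 0, 0]
    - [0, 0, 0, 1.5, 0, 0, 0]

```text
t: 34.67
position: [501.9, -136.1, 112.5]
tool_rot: [[0.075, 0.997, 0.014], [0.997, -0.075, -0.003], [-0.002, 0.014, -1.0]]
contact_force: [0.2, 0.2, -0.5]
finger_gap: 85.3
```

```bash
python3 -c "
from h import *
st();to((498,-137,86),85.6)"
```

```text
34.67 [ 501.9 -136.1  112.5] [ 0.2  0.2 -0.5] 85.3
[[0.075, 0.997, 0.014], [0.997, -0.075, -0.003], [-0.002, 0.014, -1.0]]
shift cm [-0.12 -0.42  2.64] turn [0.014 0.002 0.001]
```

Call:
jog_arm:
  deltas:
    - [0, 0.1, -0.1, 1.0, 0.014, 0, 0]
    - [0, 0.1, -0.1, 0.8, 0, 0, 0]
    - [100, 0, 0, 0, 0, 0, 0]
    - [180, 0, 0, 0, 0, 0, 0]
    - [230, 0, 0, 0, 0, 0, 0]
  grip_force: 40

```text
t: 35.08
position: [497.9, -128.8, 89.9]
tool_rot: [[0.072, 0.997, -0.009], [0.997, -0.072, 0.003], [0.002, -0.009, -1.0]]
contact_force: [-0.3, -0.1, -0.2]
finger_gap: 51.6
```

```bash
python3 -c "
from h import *
st();to((498,-137,86),85.6)"
```

```text
35.08 [ 497.9 -128.8   89.9] [-0.3 -0.1 -0.2] 51.6
[[0.072, 0.997, -0.009], [0.997, -0.072, 0.003], [0.002, -0.009, -1.0]]
shift cm [-0.82  0.07  0.38] turn [-0.009 -0.002  0.005]
```

Call:
jog_arm:
  deltas:
    - [200, -0.6, 0, 0.3, -0.009, 0, 0]
    - [255, -0.1, 0, 0, 0, 0, 0]
    - [255, 0, 0, 0, 0, 0, 0]
    - [255, 0, 0, 0, 0, 0, 0]
    - [255, 0, 0, 0, 0, 0, 0]

```text
t: 35.5
position: [499.3, -136.2, 89.1]
tool_rot: [[0.072, 0.997, 0.006], [0.997, -0.072, 0.002], [0.002, 0.006, -1.0]]
contact_force: [1.2, 0.2, -3.5]
finger_gap: 17.0
```

```bash
python3 -c "
from h import *
st();to((498,-137,86),85.6)"
```

```text
35.5 [ 499.3 -136.2   89.1] [ 1.2  0.2 -3.5] 17.0
[[0.072, 0.997, 0.006], [0.997, -0.072, 0.002], [0.002, 0.006, -1.0]]
shift cm [-0.09 -0.13  0.31] turn [ 0.006 -0.002  0.005]
```

Call:
jog_arm:
  deltas:
    - [255, -0.6, -0.3, 0, 0, 0, 0]
    - [255, -1, -0.3, 0, 0, 0, 0]
    - [255, -1, -0.3, 0, 0, 0, 0]
    - [255, -1, -0.3, 0, 0, 0, 0]
    - [255, -1, -0.3, 0, 0, 0, 0]
    - [255, -1, -0.3, 0, 0, 0, 0]
    - [255, -1, -0.3, 0, 0, 0, 0]
    - [255, -1, -0.3, 0, 0, 0, 0]
    - [255, -1, 0, 0, 0, 0, 0]
    - [255, -1, 0, 0, 0, 0, 0]
    - [255, -1, 0, 0, 0, 0, 0]
    - [255, -1, 0, 0, 0, 0, 0]
    - [255, -0.5, 0, 0, 0, 0, 0]

```text
t: 36.58
position: [464.2, -265.3, 89.1]
tool_rot: [[0.074, 0.997, 0.009], [0.997, -0.074, 0.005], [0.006, 0.009, -1.0]]
contact_force: [1.0, 1.7, 0.5]
finger_gap: 16.7
```

```bash
python3 -c "
from h import *
st()
crop('top',310,100,480,250,4,'t22')"
```

```text
36.58 [ 464.2 -265.3   89.1] [1.  1.7 0.5] 16.7
[[0.074, 0.997, 0.009], [0.997, -0.074, 0.005], [0.006, 0.009, -1.0]]
```

View pics/t22.png

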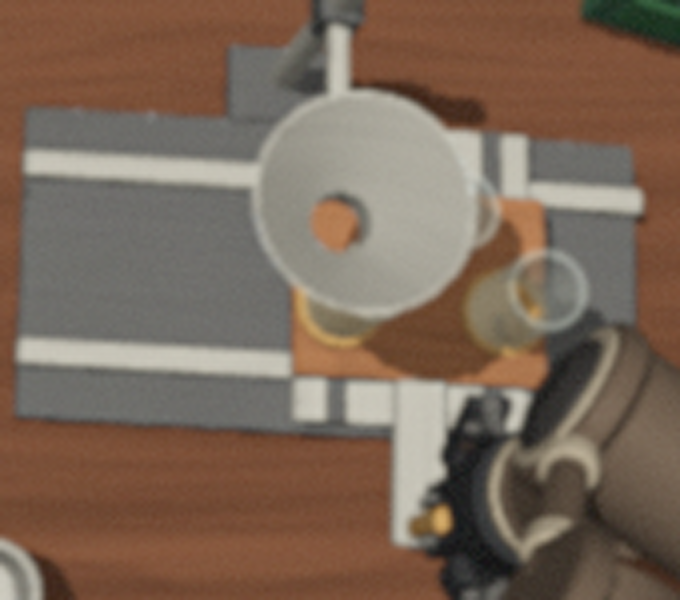

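Call:
jog_arm:
  deltas:
    - [255, -0.7, 0, 0, 0, 0, 0]
    - [255, -0.7, 0, 0, 0, 0, 0]
    - [255, -0.7, 0, 0, 0, 0, 0]
    - [255, -0.5, 0, 0, 0, 0, 0]
    - [255, -0.4, 0, 0, 0, 0, 0]
    - [255, -0.4, 0, 0, 0, 0, 0]

```text
t: 37.13
position: [461.2, -302.1, 89.1]
tool_rot: [[0.073, 0.997, 0.008], [0.997, -0.073, 0.006], [0.007, 0.007, -1.0]]
contact_force: [1.6, 2.3, -0.3]
finger_gap: 16.9
```

Call:
jog_arm:
  deltas:
    - [255, -0.4, 0, 0, 0, 0, 0]
    - [255, -0.4, 0, 0, 0, 0, 0]

```text
t: 37.3
position: [460.5, -310.6, 89.1]
tool_rot: [[0.073, 0.997, 0.008], [0.997, -0.073, 0.006], [0.007, 0.007, -1.0]]
contact_force: [1.4, 3.3, 0.8]
finger_gap: 16.6
```

Call:
jog_arm:
  deltas:
    - [255, -0.4, 0, 0, 0, 0, 0]
    - [255, -0.4, 0, 0, 0, 0, 0]

```text
t: 37.47
position: [459.8, -319.2, 89.1]
tool_rot: [[0.073, 0.997, 0.008], [0.997, -0.073, 0.007], [0.007, 0.007, -1.0]]
contact_force: [0.7, 2.2, 0.7]
finger_gap: 16.7
```

Call:
jog_arm:
  deltas:
    - [255, -0.4, 0, 0, 0, 0, 0]
    - [255, -0.4, 0, 0, 0, 0, 0]

```text
t: 37.63
position: [459.1, -327.9, 89.1]
tool_rot: [[0.073, 0.997, 0.007], [0.997, -0.073, 0.007], [0.007, 0.007, -1.0]]
contact_force: [1.2, 3.3, 1.3]
finger_gap: 16.7
```

Call:
jog_arm:
  deltas:
    - [255, -0.4, 0, 0, 0, 0, 0]
    - [255, -0.4, 0, 0, 0, 0, 0]

```text
t: 37.8
position: [458.4, -334.8, 89.0]
tool_rot: [[0.074, 0.997, 0.007], [0.997, -0.074, 0.011], [0.012, 0.006, -1.0]]
contact_force: [2.5, 16.2, 9.6]
finger_gap: 16.5
```

```bash
python3 -c "
from h import *
st()
crop('top',310,100,500,250,4,'t23')"
```

```text
37.8 [ 458.4 -334.8   89. ] [ 2.5 16.2  9.6] 16.5
[[0.074, 0.997, 0.007], [0.997, -0.074, 0.011], [0.012, 0.006, -1.0]]
```

View pics/t23.png

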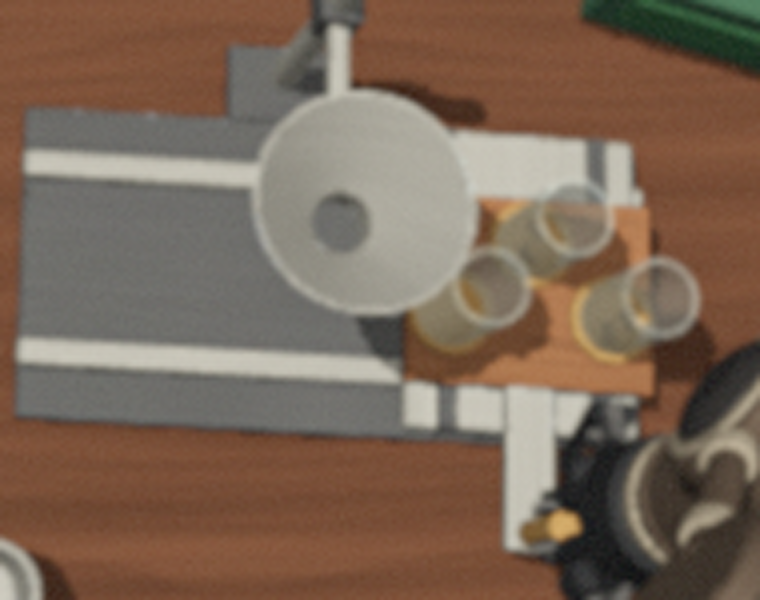

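Call:
jog_arm:
  deltas:
    - [255, -0.2, 0, 0, 0, 0, 0]
    - [150, -0.1, 0, 0, 0, 0, 0]
    - [0, 0, 0, 0, 0, 0, 0]
    - [0, 0, 0, 0, 0, 0, 0]
    - [0, 0, 0, 0, 0, 0, 0]
    - [0, 0, 0, -1, 0, 0, 0]
    - [0, 0, 0, -2, 0, 0, 0]
    - [0, 0, 0, -3, 0, 0, 0]
    - [0, 0, 0, -3, 0, 0, 0]
    - [0, 0, 0, -3, 0, 0, 0]

```text
t: 38.68
position: [451.7, -337.6, 206.2]
tool_rot: [[0.076, 0.997, -0.008], [0.997, -0.076, 0.023], [0.022, -0.01, -1.0]]
contact_force: [0.5, 0.2, -0.6]
finger_gap: 85.5
```

Call:
jog_arm:
  deltas:
    - [0, -2, -1, -1, 0, 0, 0]
    - [0, -3, -1, -1, 0, 0, 0]
    - [0, -3, -1, -1, 0, 0, 0]
    - [0, -3, -1, -1, 0, 0, 0]
    - [0, -3, -1, -1, 0, 0, 0]
    - [0, -3, -1, 0, 0, 0, 0]
    - [0, -3, -1, 0, 0, 0, 0]
    - [0, 0, 0, 0, 0, 0, 0]

```text
t: 39.35
position: [367.2, -546.6, 276.6]
tool_rot: [[0.071, 0.997, 0.008], [0.997, -0.071, -0.004], [-0.003, 0.009, -1.0]]
contact_force: [-0.6, 0.3, -0.9]
finger_gap: 85.3
```

```bash
python3 -c "
from h import *
st()
im=crop('top',310,100,500,250,4,'t24');crop('top',0,0,512,384,1.5,'t25',im)
im=crop('scene',40,90,180,230,5,'s24');crop('scene',0,0,512,384,1.5,'s25',im)
crop('wrist',0,0,512,384,1.5,'w24')"
```

```text
39.35 [ 367.2 -546.6  276.6] [-0.6  0.3 -0.9] 85.3
[[0.071, 0.997, 0.008], [0.997, -0.071, -0.004], [-0.003, 0.009, -1.0]]
```

View pics/t24.png

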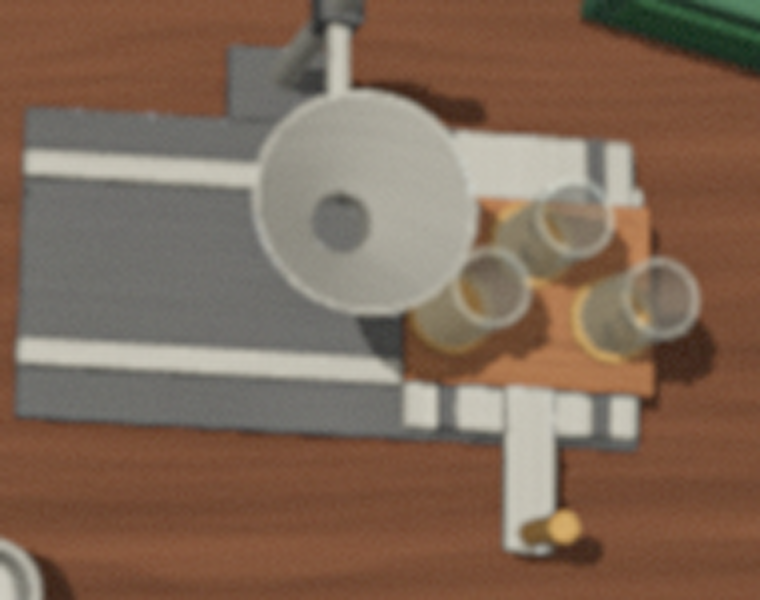

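View pics/t25.png

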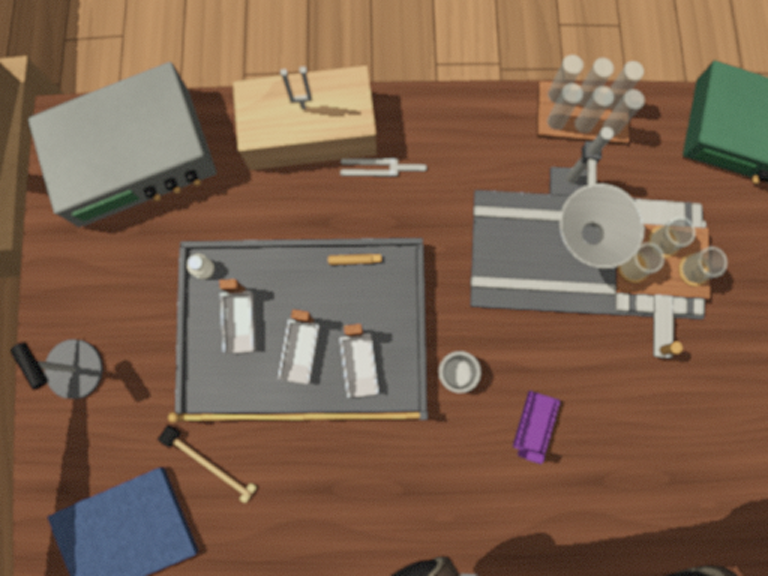

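View pics/s24.png

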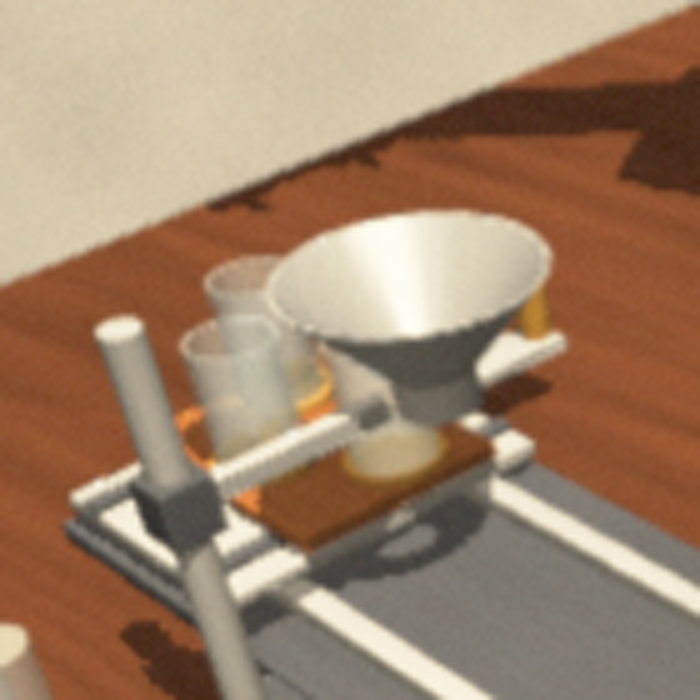

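View pics/s25.png

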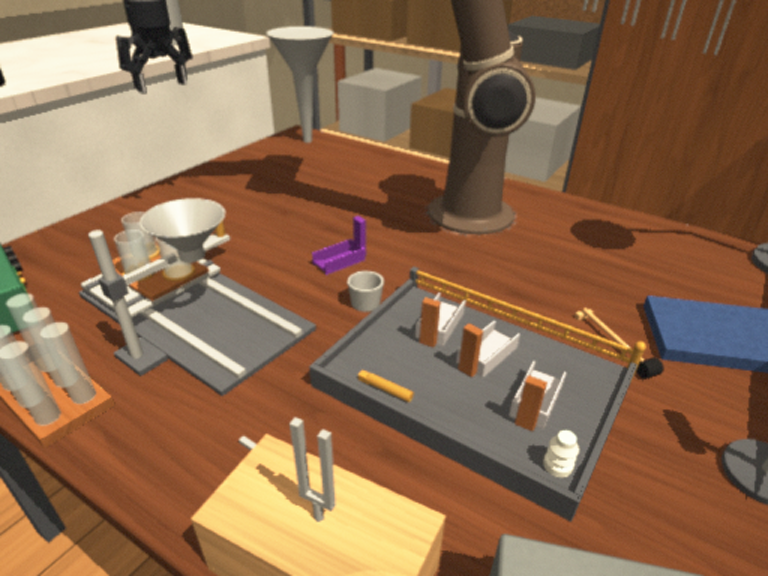

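View pics/w24.png

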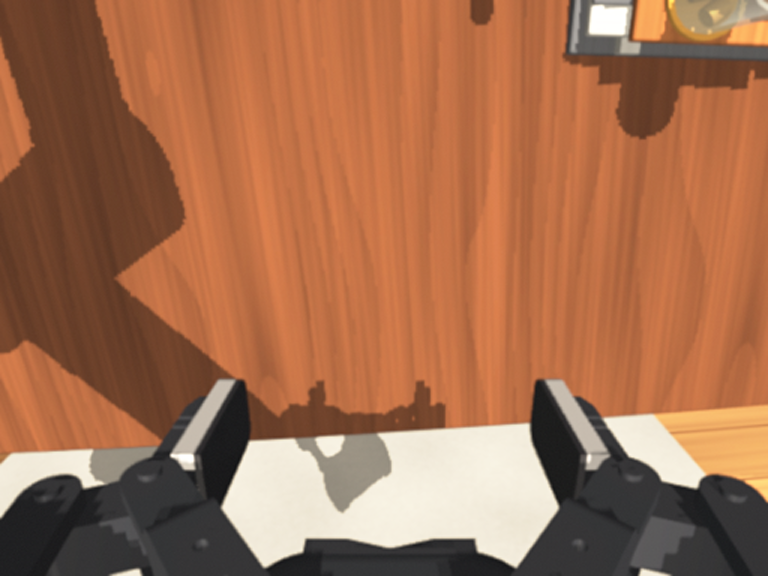

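```bash
python3 -c "
from h import *
st(); to((560,-430,300),85.6)"
```

```text
39.5 [ 369.8 -540.7  275.2] [-0.5 -0.4  0.4] 85.2
[[0.067, 0.998, 0.009], [0.998, -0.067, 0.003], [0.004, 0.009, -1.0]]
shift cm [12.33 18.25 -2.28] turn [ 0.009 -0.004  0.009]
```

Call:
jog_arm:
  deltas:
    - [0, 1, 2.5, -1, 0, 0, 0]
    - [0, 1, 2.5, -1, 0, 0, 0]
    - [0, 1, 2.5, 0, 0, 0, 0]
    - [0, 1, 2.5, 0, 0, 0, 0]
    - [0, 1, 2.5, 0, 0, 0, 0]
    - [0, 0, 1, 0, 0, 0, 0]

```text
t: 40.0
position: [511.9, -488.6, 296.2]
tool_rot: [[0.065, 0.998, 0.005], [0.998, -0.065, 0.012], [0.012, 0.004, -1.0]]
contact_force: [0.5, 0.2, -0.1]
finger_gap: 85.2
```

```bash
python3 -c "
from h import *
st(); im=crop('wrist',0,0,512,384,1.5,'w25');np.save('w25.npy',im)"
```

```text
40.0 [ 511.9 -488.6  296.2] [ 0.5  0.2 -0.1] 85.2
[[0.065, 0.998, 0.005], [0.998, -0.065, 0.012], [0.012, 0.004, -1.0]]
```

View pics/w25.png

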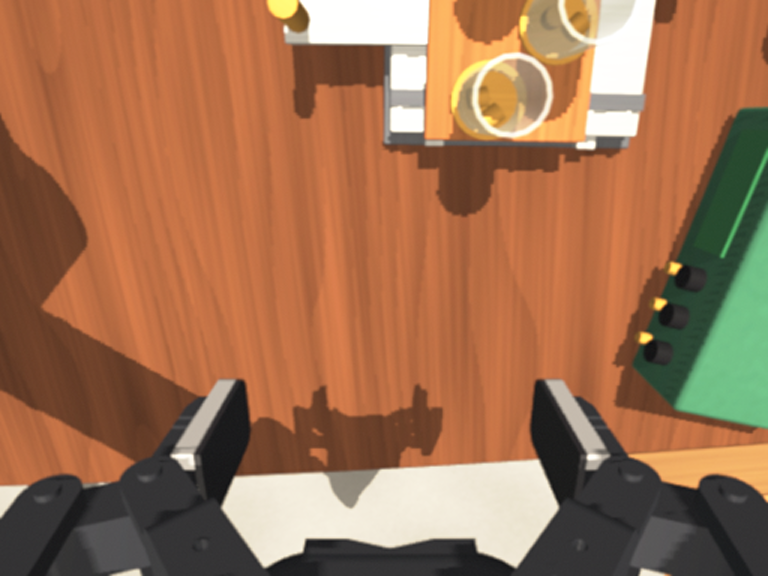

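```bash
python3 -c "
from h import *
crop('wrist',285,0,445,110,5,'w26',np.load('w25.npy'))"
```

```text
(no output)
```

View pics/w26.png

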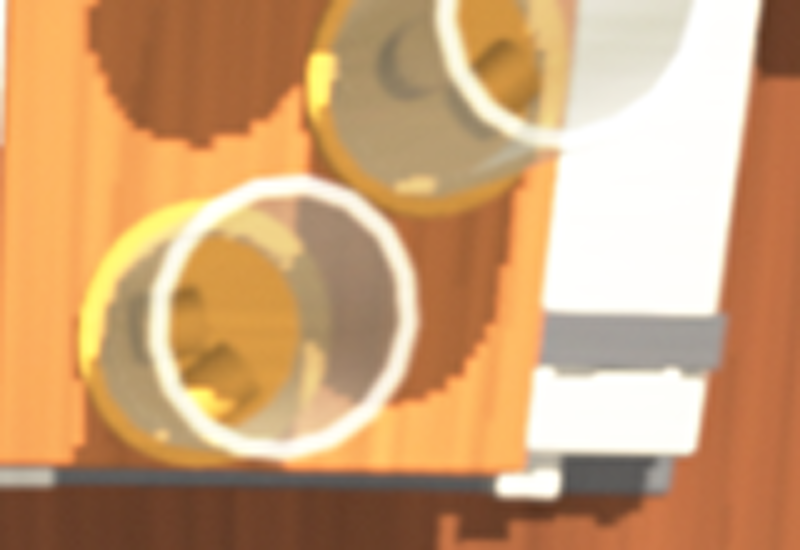

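Right tube: two slugs (about (185,325) and (220,375)); middle tube: two slugs ((415,65), (510,75)). Everything is in place and the arm is clear of everything, so I'm handing in.

```bash
python3 -c "
from h import *
print(env.sign_off())"
```

```text
the job is handed in; nothing more can be done
None
```

The job is done and handed in at about 40 s of the 210 s allowed.

- **Left tube:** the left scoop was empty, so it needed nothing and I did not move it.
- **Middle tube:** I slid the carrier until this tube stood under the spout and poured the middle scoop's two slugs in. The scoop went back upright at its old place behind the gate.
- **Right tube:** I did the same with the right scoop's two slugs. This scoop stands upright about 6 mm from its old spot.
- **Carrier:** it was pushed right until it met its right-hand stop (the force rose to 16 N), then released. By my calculation the left tube, the one nearest the funnel, is about 99 mm from the funnel axis, so it is clear of the mouth.

In my last pictures I could make out two slugs in the middle tube and two in the right tube. The right-tube count is read through glass in an enlarged crop. I saw no stray slugs, all three scoops were upright and empty, and the bystanders and the purple look-alike looked unmoved.

No check disagreed at the end. Two things went slightly wrong along the way:
- My first grip on the carrier handle was about 10 mm off-centre, so I released it and gripped again.
- The arm drifted a few millimetres between moves, and I corrected each drift before gripping or placing.

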